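# Ready the tie-airing station

## Task

Get the tie-airing station on the ledge ready for the night: stand every cedar stick on end in its own cell of the black holder and hang the tie saddle astride the steel rail by its ridge, one leg each side. When all that is in place, start the station by pressing its three keys fully down, one at a time, first the smallest, then the middle-sized, then the largest. Do not shove or tip the glass dome.

Things in the scene. Friction and masses are not known exactly. Their poses are not given: they have to be found in the camera images.
- stick0: loose square cedar stick, plain wood, 130 x 22 x 22 mm, about 35 g, lying on the ledge; origin at its centre, x along its length (both ends are alike). Four to six such sticks are present.
- stick1: loose square cedar stick, plain wood, 130 x 22 x 22 mm, about 35 g, lying on the ledge; origin at its centre, x along its length (both ends are alike). Four to six such sticks are present.
- stick2: loose square cedar stick, plain wood, 130 x 22 x 22 mm, about 35 g, lying on the ledge; origin at its centre, x along its length (both ends are alike). Four to six such sticks are present.
- stick3: loose square cedar stick, plain wood, 130 x 22 x 22 mm, about 35 g, lying on the ledge; origin at its centre, x along its length (both ends are alike). Four to six such sticks are present.
- stick4: loose square cedar stick, plain wood, 130 x 22 x 22 mm, about 35 g, lying on the ledge; origin at its centre, x along its length (both ends are alike). Four to six such sticks are present.
- stick5: loose square cedar stick, plain wood, 130 x 22 x 22 mm, about 35 g, lying on the ledge; origin at its centre, x along its length (both ends are alike). Four to six such sticks are present.
- holder: fixed upright black acrylic holder, 256 (x) x 46 (y) x 105 (z) mm, with a single row of six open-topped square cells along its x, 38 x 38 mm inside, centred at x = -105, -63, -21, 21, 63 and 105 mm, y = 0; walls 4 mm, inner floor 4 mm above its underside, rim at 105 mm. A cell takes one stick. Origin at the centre of its underside on the ledge, z up
- rail: fixed steel bar, 14 mm thick, along its x, 160 mm (bar's axis) above the ledge, on two 16 mm posts at x = -100 and 100 mm, which end level with the bar; wooden foot 250 x 80 x 12 mm. Origin under the bar's middle on the ledge, z up
- rail_mid (a point): the middle of the rail's bar, on its axis; x along the bar
- saddle: loose tie saddle of dark plywood, 150 g: an upside-down U (roof on two legs) 116 wide (x), 60 deep (y), 6 mm thick, standing on its legs, open along y; inner height 103 mm at the ridge, 72 at the legs. Along the ridge on top stands a light wooden grip fin, 14 thick (x), 50 long (y), from 113 to 149 mm height. Origin between the feet, centre of its underside, z up
- saddle_ridge (a point): point under the saddle's ridge, inside, 103 mm above its feet, where a bar running along the saddle's y would carry it
- saddle_grip (a point): point in the saddle's grip fin, 132 mm above its feet, 17 mm below the fin's top; axes as the saddle's
- panel: fixed flat grey key panel, 68 x 210 x 10 mm, its long side along its y; it carries the three round metal keys in a row, 64 mm apart, in an order that varies. Origin at the centre of its underside
- key_small_top (a point): centre of the top of the smallest spring key, a round metal button 20 mm in diameter in a black collar 36 mm wide; its top stands 28 mm above the ledge, 6 mm above the collar; pressed straight down
- key_medium_top (a point): centre of the top of the middle-sized spring key, a round metal button 30 mm in diameter in a black collar 46 mm wide; its top stands 28 mm above the ledge, 6 mm above the collar; pressed straight down
- key_large_top (a point): centre of the top of the largest spring key, a round metal button 42 mm in diameter in a black collar 58 mm wide; its top stands 28 mm above the ledge, 6 mm above the collar; pressed straight down
- key_small (a joint): how far the smallest key is pressed, 0 to 0.006 m; it counts as pressed from 0.0035 m; about 5 N takes it fully down and it springs back
- key_medium (a joint): how far the middle-sized key is pressed, 0 to 0.006 m; it counts as pressed from 0.0035 m; about 5 N takes it fully down and it springs back
- key_large (a joint): how far the largest key is pressed, 0 to 0.006 m; it counts as pressed from 0.0035 m; about 5 N takes it fully down and it springs back
- dome: loose glass dome, 84 mm in diameter, 106 mm high, on a dark wooden base over a ring dish; a fragile bystander. Origin at the centre of its underside
- stay_case: white plastic collar stay case, 90 x 40 x 14 mm, lying beside the sticks; a bystander. Origin at the centre of its underside, x along its length
Not all that is in view belongs to the job. What is shaped like the stick3 but blue or pink is not meant.

How it is judged (in metres and radians):
On the way, in this order (a step that is already met when the one before it is completed fails the run):
1. every cedar stick stands in a cell of the holder and the saddle hangs astride the rail (x of stick0 in the frame of holder between -0.128 and 0.128 m and y of stick0 in the frame of holder between -0.023 and 0.023 m and z of stick0 in the frame of holder between 0.05 and 0.09 m and angle between the x axis of each of stick0, stick1, stick2, stick3, stick4, stick5 and the z axis of holder, either way round below 0.3 rad and x of stick1 in the frame of holder between -0.128 and 0.128 m and y of stick1 in the frame of holder between -0.023 and 0.023 m and z of stick1 in the frame of holder between 0.05 and 0.09 m and x of stick2 in the frame of holder between -0.128 and 0.128 m and y of stick2 in the frame of holder between -0.023 and 0.023 m and z of stick2 in the frame of holder between 0.05 and 0.09 m and x of stick3 in the frame of holder between -0.128 and 0.128 m and y of stick3 in the frame of holder between -0.023 and 0.023 m and z of stick3 in the frame of holder between 0.05 and 0.09 m and x of stick4 in the frame of holder between -0.128 and 0.128 m and y of stick4 in the frame of holder between -0.023 and 0.023 m and z of stick4 in the frame of holder between 0.05 and 0.09 m and x of stick5 in the frame of holder between -0.128 and 0.128 m and y of stick5 in the frame of holder between -0.023 and 0.023 m and z of stick5 in the frame of holder between 0.05 and 0.09 m and x of saddle_ridge in the frame of rail_mid between -0.06 and 0.06 m and y of saddle_ridge in the frame of rail_mid between -0.025 and 0.025 m and z of saddle_ridge in the frame of rail_mid between -0.005 and 0.03 m and angle between saddle's own z axis and vertical below 0.35 rad and linear speed of saddle below 0.05 m/s and contact force between saddle and rail above 0.3 N), for 0.3 s.
2. the smallest key is pressed down, the others up (value of joint key_small above 0.0035 m and value of joint each of key_medium, key_large below 0.0015 m), for 0.05 s.
3. the middle-sized key is pressed down, the others up (value of joint key_medium above 0.0035 m and value of joint each of key_small, key_large below 0.0015 m), for 0.05 s.
4. the largest key is pressed down, the others up (value of joint key_large above 0.0035 m and value of joint each of key_small, key_medium below 0.0015 m), for 0.05 s.
At the end, for the whole second after the job is handed in: each stick present stands in a holder cell, down on its floor (within 0.3 rad of upright); the saddle hangs at rest on the bar, ridge within 25 mm sideways and 60 mm along of the bar's middle, within 0.35 rad of upright; all keys are up (all of step 1 and value of joint each of key_small, key_medium, key_large below 0.0015 m); the robot touches nothing.
It fails at once if two keys are pressed at once (value of joint each of key_small, key_medium above 0.0025 m or value of joint each of key_medium, key_large above 0.0025 m or value of joint each of key_small, key_large above 0.0025 m).
It fails at once if the glass dome is shoved more than 40 mm or tipped (distance of dome from where it was at the start of the episode above 0.04 m or angle between dome's own z axis and vertical above 0.35 rad).
Of stick0, stick1, stick2, stick3, stick4, stick5 only 4 to 6 are there at a start; the rules pass over those that are not, and their reading is None.
At some moment in a run one of stick0, stick1, stick2, stick3, stick4, stick5 may be knocked a few centimetres aside while the robot is not near it.
It also fails if it takes over 210 s, if anything falls off the work surface, if the arm or the gripper's body presses on something with over 40 N, if the wrist force passes 120 N, or if a joint passes its speed limit or range.

## Robot

A 7-joint arm with a two-finger parallel gripper is mounted at the origin on the work surface. World frame = base frame: x ahead of the robot, y to its left, z up, the work surface at z = 0. Lengths are in m, angles in degrees, forces in N, time in s.
With the tool pointing down it reaches from about 0.425 to 0.875 m from the base axis. Payload 4.7 kg.
Tool frame: the origin (TCP) lies at the centre of the arm's flange, where the gripper is bolted on; the fingertips stand 182 mm ahead of it and the grasp point (between the pads) lies 164 mm ahead of it (env.grip_depth is the distance from the TCP to the grasp point, in m); z points along the fingers, y is the line along which they close (so a half turn about z gives the same grasp; the last joint's range is limited). The gripper opens to 87 mm and grips with 3 to 60 N. Pads are 19 mm wide; open, the fingers measure 117 mm over their backs; the gripper's body (75 mm by 190 mm) begins 51 mm behind the grasp point.
Start: joints at [-69.551, 18.392, -4.016, 83.108, 1.295, 78.541, -3.26], TCP at [0.218, 0.612, 0.405] pointing down, gripper open.
Joint ranges: [-163.93, 163.93], [-17.29, 119.83], [-79.2, 71.16], [3.27, 140.29], [-89.18, 269.18], [5.43, 117.66], [-154.24, 154.24]. Speed limits (degrees/s): [147.25, 147.25, 180, 180, 180, 180, 180].

## Interface

Orientations are given as [roll, pitch, yaw] about the fixed x, y, z axes, in that order (R = Rz(yaw) Ry(pitch) Rx(roll)).
In Python, from cell import env gives the robot as it stands. The module is installed in compiled form; this text tells all that it offers.
- The arm moves only by the tool send_rows, never from a script. Its arguments are lists of equal length, an entry for each row: "xyz": the shift along the tool's x, y, z in m, a list of three; "rotation": the turn, a rotation vector about the tool's x, y, z in rad, a list of three; "jaw": the opening, from 0 (shut) to 1 (fully open). A call has 1 to 20 rows; each row shifts and turns the commanded pose from where the row before left it, along the tool's axes as they then stand; what a row does not reach is not made up. A row lasts 1/10 s, in which the tool goes at most 50 mm and 8.59 degrees, less where a joint would pass 70% of its speed; a pose out of reach is approached as far as the arm can. A call is refused whole if a number of a shift passes 0.05 or a number of a turn 0.15, either way. A call with a gripper value outside its range is refused whole. The fingers move at their own pace and stop on an object; "newtons" is the grip in N (left out, the last holds). Time passes only in rows, so rows that do not move let the fingers close. It gives the time, the measured TCP pose, the force, the opening and the grip force at its end, in the units of the state.
- env.get_obs(): the state, without advancing time (a new reading comes with each control period).
- env.read_camera(name): name is "scene" or "top" or "wrist"; returns a dict with "image" (480x640x3 uint8, blue, green, red), "fx", "fy", "cx", "cy" (pixels), "R" (3x3) and "t" (3): a world point X has camera coordinates R X + t. Camera axes: x right, y down, z forward; pixel columns grow to the right and rows downward; lengths in m; the calibration is good to about 2 mm. A picture is of the moment at which its call begins. There is no depth.
- env.sign_off(): hands the job in; it is judged then, once.
The state is a dict: "time_s": time; "qpos": joint angles; "joint_velocities": joint speeds; "effort": joint torques, N m; "tool_pos": TCP position; "tool_rot": TCP orientation; "force": force on the tool from outside, world axes, zero at the start; "wrist_torque": the same for the moment, N m; "grip_width": finger opening in m; "grasp_force": force on a finger pad.
Only numpy, scipy, OpenCV 4.12 (cv2) and the standard library are available. Lean on these libraries where they do the work, as an engineer would, in place of code of your own. Each camera call takes 0.05 s, during which the arm holds its last target. There are 200 camera calls.

## Working session

There is one attempt and no reset: what is moved stays moved. The work goes in short steps, Python scripts to look and compute and a tool call to move; the robot and the scene stay as the last step left them, time stands still between calls to the robot, and variables do not carry over. Pictures are saved under pics/ and viewed, at most 14 in all, crops included, and the job is handed in when it is done.

Besides the shell and the picture viewer there is one more tool, called after "Request:" as name(argument=value, ...) on one line, values as JSON. send_rows: Moves the arm, as the interface text tells. Its arguments: {"type":"object","properties":{"xyz":{"type":"array"},"rotation":{"type":"array"},"jaw":{"type":"array"},"newtons":{"type":"number"}},"required":["xyz","rotation","jaw"]}

```bash
mkdir -p pics
python3 - <<'E'
from cell import env
import cv2,numpy as np
o=env.get_obs()
print(o)
for n in("scene","top"):
    c=env.read_camera(n);cv2.imwrite(f"pics/{n}0.png",c["image"]);print(n,c["fx"],c["cx"],c["cy"],np.round(c["R"],3).tolist(),np.round(c["t"],3).tolist())
E
```

```text
{'time_s': 0.0, 'qpos': array([-69.55214007,  18.43931406,  -4.01560158,  83.17421786,
         1.29649158,  78.54125697,  -3.2595285 ]), 'joint_velocities': array([ 0.03764384, -0.04952101,  0.05801401,  0.09180447, -0.02052558,
       -0.13906985,  0.08657891]), 'effort': array([-1.18628691e-04, -4.91284633e+01, -4.03884770e-01, -3.12529922e+01,
       -6.39070035e-02,  4.36598633e-02,  1.75655318e-04]), 'tool_pos': array([0.21843722, 0.61198094, 0.40366431]), 'tool_rot': array([-1.79890538e+02,  7.18645969e-03,  1.60362717e+02]), 'force': array([ 0.77236482,  1.01295413, -0.02302073]), 'wrist_torque': array([ 0.01530086, -0.01394581, -0.01387819]), 'grasp_force': 0.0, 'grip_width': 0.08720884916146716}
scene 468.35206324507294 320.3410021900743 245.7128690251459 [[0.265, 0.964, 0.012], [0.725, -0.192, -0.662], [-0.636, 0.184, -0.75]] [-0.122, -0.263, 1.295]
top 474.9823764319223 325.7352946079395 240.0033205347638 [[-0.024, -1.0, -0.002], [-0.989, 0.024, -0.143], [0.143, -0.002, -0.99]] [0.017, 0.506, 1.142]
```

View pics/scene0.png

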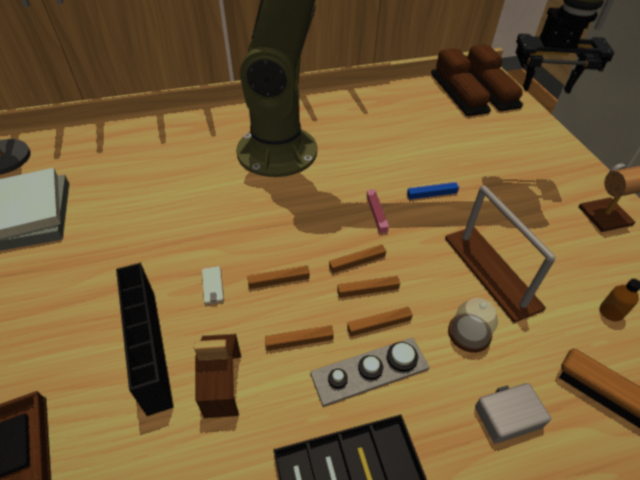

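View pics/top0.png

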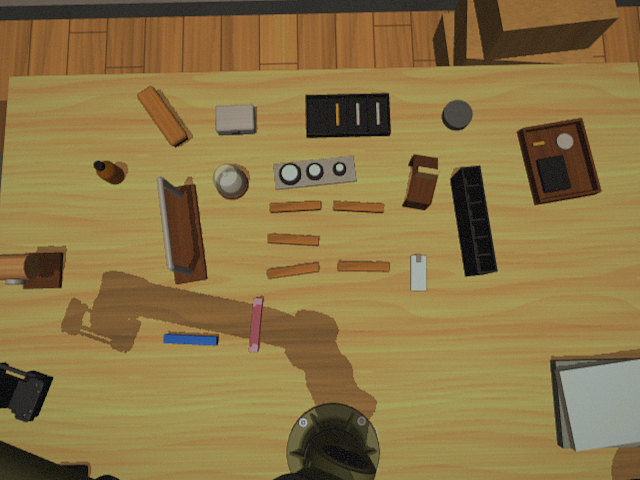

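Top view: five cedar sticks at (296,207), (358,207), (293,240), (293,270) and (363,266). The blue (190,339) and pink (256,324) look-alikes are out, and so are the tan roller (162,115) and the stay case (419,272). Holder (473,222), saddle (421,182), rail (185,230), dome (231,181), keys at x = 290 (large), 315 (medium) and 340 (small). Next, a close crop and measurements.

```bash
cat > h.py <<'E'
import cv2,numpy as np
from cell import env
np.set_printoptions(precision=4,suppress=True)
def ray(c,p):
    d=np.array([(p[0]-c["cx"])/c["fx"],(p[1]-c["cy"])/c["fy"],1.])
    return -c["R"].T@c["t"], c["R"].T@d
def onz(c,p,z):
    o,d=ray(c,p); return o+d*(z-o[2])/d[2]
def proj(c,X):
    q=c["R"]@np.array(X)+c["t"]; return np.array([c["fx"]*q[0]/q[2]+c["cx"],c["fy"]*q[1]/q[2]+c["cy"]])
def sticks(c,z=0.022,amin=250,amax=1100):
    h=cv2.cvtColor(c["image"],cv2.COLOR_BGR2HSV)
    m=cv2.inRange(h,(5,140,60),(14,255,190)); m=cv2.morphologyEx(m,cv2.MORPH_OPEN,np.ones((3,3)))
    out=[]
    for k in cv2.findContours(m,cv2.RETR_EXTERNAL,cv2.CHAIN_APPROX_NONE)[0]:
        if amin<cv2.contourArea(k)<amax:
            r=cv2.minAreaRect(k); b=cv2.boxPoints(r); w=np.array([onz(c,p,z) for p in b])[:,:2]
            e=[w[1]-w[0],w[2]-w[1]]; L=max(e,key=np.linalg.norm); out.append((np.round(r[0]),w.mean(0),np.linalg.norm(e[0]),np.linalg.norm(e[1]),np.degrees(np.arctan2(L[1],L[0]))))
    return out,m
E
python3 - <<'E'
from h import *
c=env.read_camera("top"); s=env.read_camera("scene")
h=cv2.cvtColor(c["image"],cv2.COLOR_BGR2HSV)
for p in [(296,207),(358,207),(293,270),(350,225),(421,190)]: print(p,h[p[1],p[0]])
for x in sticks(c)[0]: print(x)
for p in [(290,173),(315,170),(340,169)]: print("key",onz(c,p,.028))
a=cv2.resize(c["image"][145:285,400:510],None,fx=3.6,fy=3.6,interpolation=cv2.INTER_CUBIC)
b=cv2.resize(s["image"][255:425,105:255],None,fx=2.6,fy=2.6,interpolation=cv2.INTER_CUBIC)
H=504; b=b[:H]; b=cv2.copyMakeBorder(b,0,H-b.shape[0],0,0,0)
cv2.imwrite("pics/crop1.png",np.hstack([a,b]))
a=cv2.resize(c["image"][145:285,140:400],None,fx=3,fy=3,interpolation=cv2.INTER_CUBIC)
cv2.imwrite("pics/crop2.png",a)
E
```

```text
(296, 207) [ 13 176 152]
(358, 207) [ 15 182 147]
(293, 270) [ 15 175 147]
(350, 225) [ 17 139 169]
(421, 190) [ 10 164  84]
(array([ 42., 279.]), array([0.4275, 0.7131]), np.float64(0.08729648292958031), np.float64(0.03983718046946377), np.float64(-91.37323390801205))
(array([189., 268.]), array([0.4462, 0.3468]), np.float64(0.07820092492144617), np.float64(0.06579931934702689), np.float64(-82.17809629658531))
(array([421., 190.]), array([ 0.6317, -0.2419]), np.float64(0.06834093770337545), np.float64(0.062364836188734445), np.float64(-16.39807118907832))
key [0.6824 0.0915 0.028 ]
key [0.6888 0.0276 0.028 ]
key [ 0.6899 -0.0363  0.028 ]
```

View pics/crop1.png

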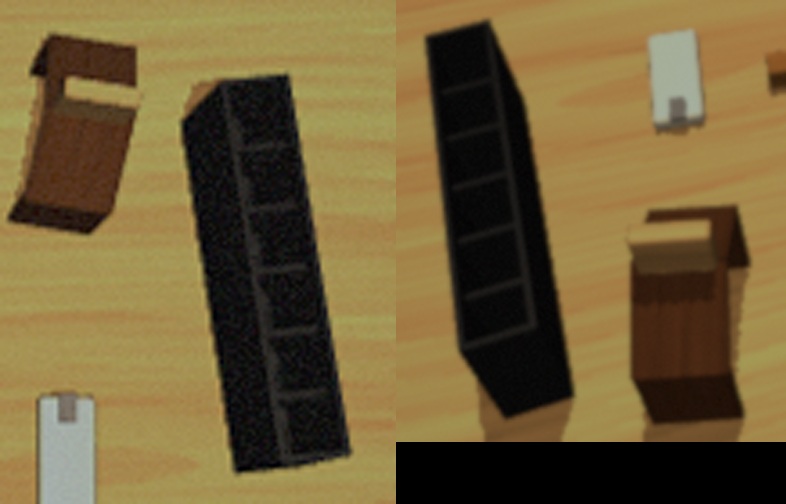

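View pics/crop2.png

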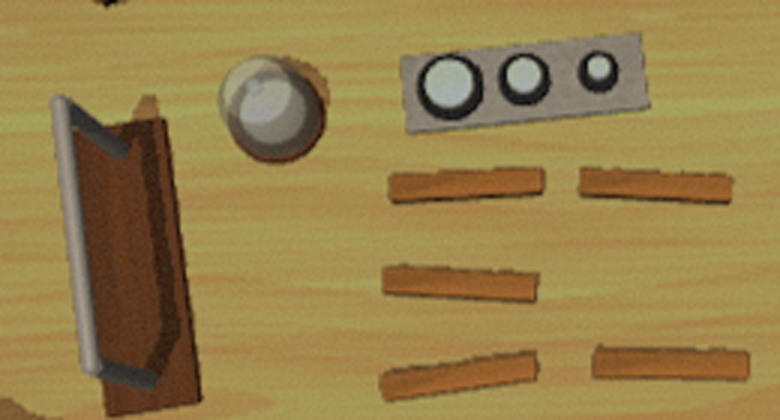

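Crops: saddle stands on its legs, with its fin along world y (crop (62–143, 80–110)). Six empty holder cells run along world x. Keys left to right are large, medium, small. There are five cedar sticks. Now refining the numbers.

```bash
sed -i 's/(5,140,60),(14,255,190)/(5,160,90),(17,255,200)/' h.py
python3 - <<'E'
from h import *
c=env.read_camera("top"); s=env.read_camera("scene")
for x in sticks(c)[0]: print(*x)
f=lambda p,o=(400,145),k=3.6:(p[0]/k+o[0],p[1]/k+o[1])
g=lambda p:(p[0]/3+140,p[1]/3+145)
gs=lambda p:((p[0]-396)/2.6+105,p[1]/2.6+255)
print("holder top",[onz(c,f(p),.105)[:2] for p in [(222,80),(290,74),(350,455),(285,466)]])
print("holder scene",[onz(s,gs(p),.105)[:2] for p in [(426,37),(488,20),(536,330),(461,347)]])
print("fin top",[onz(c,f(p),.149)[:2] for p in [(65,80),(143,93),(140,108),(63,98)]])
print("fin scene",[onz(s,gs(p),.149)[:2] for p in [(627,228),(711,221),(713,240),(628,250)]])
print("rail top",[onz(c,g(p),.16)[:2] for p in [(60,100),(92,367)]],"scene",[onz(s,p,.16)[:2] for p in [(483,189),(549,260)]])
print("dome base", onz(c,(231+4,181+3),.0)[:2])
for n,p in dict(L=(450,82),M=(523,75),S=(598,67)).items(): print(n,onz(c,g(p),.028)[:2])
for n,p in dict(L=(403,355),M=(371,366),S=(338,377)).items(): print(n,onz(s,p,.028)[:2])
E
```

```text
[292. 270.] [0.4347 0.0892] 0.12853187510873307 0.022618234657930347 -83.21246910215436
[364. 266.] [ 0.4407 -0.0881] 0.12724071931935685 0.019989188619983216 -91.37518399728859
[293. 239.] [0.5127 0.0868] 0.02254755183160336 0.12657387728707173 -94.59707268237186
[358. 206.] [ 0.5931 -0.0807] 0.021889554876406196 0.12557729348085483 -94.31632546886814
[295. 206.] [0.598  0.0804] 0.12800839092561034 0.022021380173219363 -88.13621814506364
[161. 115.] [0.8496 0.4273] 0.049572981989478924 0.17299596415551918 -145.59117726479124
[13. 51.] [1.0394 0.8258] 0.06963591933935362 0.12484788465409562 -160.69423338232247
[418.  28.] [ 1.0762 -0.2568] 0.07014761778371453 0.09572317146214165 176.81663900244658
[619.  37.] [ 1.0391 -0.7921] 0.10301210335969475 0.1458113957237913 -177.38294630653925
holder top [array([ 0.6641, -0.324 ]), array([ 0.6671, -0.3694]), array([ 0.4135, -0.3901]), array([ 0.4075, -0.3479])]
holder scene [array([ 0.4167, -0.3867]), array([ 0.4118, -0.3433]), array([ 0.6673, -0.3207]), array([ 0.6667, -0.3641])]
fin top [array([ 0.6534, -0.2109]), array([ 0.6437, -0.26  ]), array([ 0.6339, -0.2576]), array([ 0.6416, -0.209 ])]
fin scene [array([ 0.6391, -0.2557]), array([ 0.6473, -0.2066]), array([ 0.6604, -0.2072]), array([ 0.654 , -0.2565])]
rail top [array([0.6384, 0.3762]), array([0.4358, 0.3475])] scene [array([0.4401, 0.3491]), array([0.6414, 0.3712])]
dome base [0.6646 0.2372]
L [0.6842 0.0915]
M [0.6888 0.0293]
S [ 0.6943 -0.0348]
L [0.6873 0.0933]
M [0.6928 0.0296]
S [ 0.6976 -0.0336]
```

Request:
send_rows(xyz=[[-0.0344, -0.0326, 0], [-0.0344, -0.0326, 0], [-0.0344, -0.0326, 0], [-0.0344, -0.0326, 0], [-0.0344, -0.0326, 0], [-0.0344, -0.0326, 0], [-0.0344, -0.0326, 0], [-0.0344, -0.0326, 0], [-0.0344, -0.0326, 0], [-0.0344, -0.0326, 0], [-0.0344, -0.0326, 0], [-0.0344, -0.0326, 0], [-0.0344, -0.0326, 0], [-0.0344, -0.0326, 0], [-0.0344, -0.0326, 0], [-0.0344, -0.0326, 0], [-0.0344, -0.0326, 0], [-0.0344, -0.0326, 0], [-0.0344, -0.0326, 0], [-0.0344, -0.0326, 0]], rotation=[[0, 0, 0], [0, 0, 0], [0, 0, 0], [0, 0, 0], [0, 0, 0], [0, 0, 0], [0, 0, 0], [0, 0, 0], [0, 0, 0], [0, 0, 0], [0, 0, 0], [0, 0, 0], [0, 0, 0], [0, 0, 0], [0, 0, 0], [0, 0, 0], [0, 0, 0], [0, 0, 0], [0, 0, 0], [0, 0, 0]], jaw=[1, 1, 1, 1, 1, 1, 1, 1, 1, 1, 1, 1, 1, 1, 1, 1, 1, 1, 1, 1], newtons=30)

```text
time_s: 2.3
tool_pos: [0.6482, -0.2344, 0.4046]
tool_rot: [180.0, 0.0, 160.4]
force: [0.8, -0.2, 0.7]
grip_width: 0.0869
grasp_force: 0.0
```

Request:
send_rows(xyz=[[0, 0, 0], [0, 0, 0], [0, 0, 0], [0, 0, 0], [0, 0, 0], [0, 0, 0], [0, 0, 0], [0, 0, 0], [0, 0, 0], [0, 0, 0], [0, 0, 0], [0, 0, 0]], rotation=[[0, 0, 0.139], [0, 0, 0.139], [0, 0, 0.139], [0, 0, 0.139], [0, 0, 0.139], [0, 0, 0.139], [0, 0, 0.139], [0, 0, 0.139], [0, 0, 0.139], [0, 0, 0.139], [0, 0, 0], [0, 0, 0]], jaw=[0.6, 0.6, 0.6, 0.6, 0.6, 0.6, 0.6, 0.6, 0.6, 0.6, 0.6, 0.6])

```text
time_s: 3.5
tool_pos: [0.6474, -0.2329, 0.4046]
tool_rot: [-180.0, 0.0, 80.9]
force: [0.5, -1.2, 0.4]
grip_width: 0.0522
grasp_force: 0.0
```

```bash
cat >> h.py <<'E'
from scipy.spatial.transform import Rotation as Ro
def go(pos,rpy=None):
    o=env.get_obs(); R=Ro.from_euler('xyz',o["tool_rot"],degrees=True)
    print("t",o["time_s"],"pos",o["tool_pos"],"rot",o["tool_rot"],"q",o["qpos"],"w",o["grip_width"],"F",o["grasp_force"])
    print("tool delta",R.inv().apply(np.array(pos)-o["tool_pos"]))
    if rpy is not None: print("rotvec",(R.inv()*Ro.from_euler('xyz',rpy,degrees=True)).as_rotvec())
E
python3 - <<'E'
from h import *
go([.646,-.233,.298],[180,0,80.7])
c=env.read_camera("wrist");cv2.imwrite("pics/w1.png",c["image"])
print(proj(c,[.646,-.233,.149]))
E
```

```text
t 3.5 pos [ 0.6474 -0.2329  0.4046] rot [-179.984     0.0031   80.9262] q [-18.2773  30.5     53.0691  78.5756 -24.1377  82.645   24.8375] w 0.052209011792035145 F 0.0
tool delta [-0.0003 -0.0014  0.1066]
rotvec [-0.0003  0.0001  0.0039]
[315.4826 247.7419]
```

View pics/w1.png

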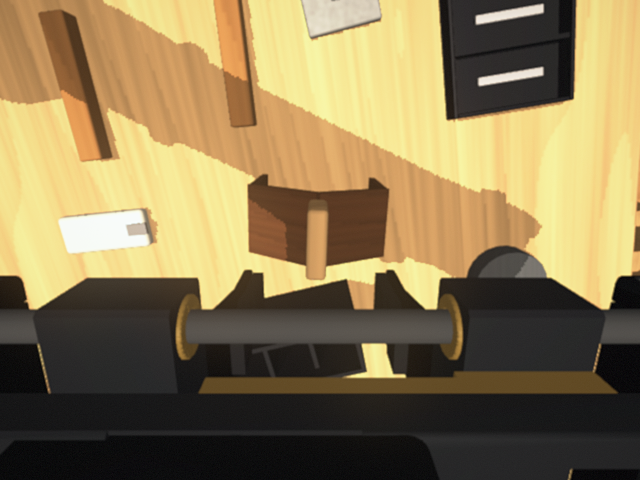

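Wrist view: the fin runs straight between the open fingers, at about (317,243) against a predicted (315,248). Aligned, so I'll descend and grip.

Request:
send_rows(xyz=[[0, -0.001, 0.0215], [0, 0, 0.0215], [0, 0, 0.0215], [0, 0, 0.0215], [0, 0, 0.021], [0, 0, 0], [0, 0, 0], [0, 0, 0], [0, 0, 0], [0, 0, 0], [0, 0, 0], [0, 0, -0.03], [0, 0, -0.03], [0, 0, -0.04], [0, 0, -0.04], [0, 0, -0.04]], rotation=[[0, 0, 0], [0, 0, 0], [0, 0, 0], [0, 0, 0], [0, 0, 0], [0, 0, 0], [0, 0, 0], [0, 0, 0], [0, 0, 0], [0, 0, 0], [0, 0, 0], [0, 0, 0], [0, 0, 0], [0, 0, 0], [0, 0, 0], [0, 0, 0]], jaw=[0.6, 0.6, 0.6, 0.6, 0.6, 0.6, 0, 0, 0, 0, 0, 0, 0, 0, 0, 0], newtons=40)

```text
time_s: 5.15
tool_pos: [0.646, -0.2328, 0.4792]
tool_rot: [-180.0, -0.0, 80.7]
force: [0.8, -0.1, -2.3]
grip_width: 0.0135
grasp_force: 39.8
```

Run:
```python
from h import *
go([.538,.361,.48],[180,0,187.2])
```

```text
t 5.15 pos [ 0.646  -0.2328  0.4792] rot [-179.9799   -0.016    80.7218] q [-17.5848  28.9002  54.1677  71.7933 -23.0744  90.2985  23.5048] w 0.013540831383877697 F 39.83779549598694
tool delta [ 0.5686 -0.2024 -0.0006]
rotvec [ 0.     -0.0005 -1.8584]
```

Request:
send_rows(xyz=[[0.038, -0.0135, 0], [0.038, -0.0135, 0], [0.038, -0.0135, 0], [0.038, -0.0135, 0], [0.038, -0.0135, 0], [0.038, -0.0135, 0], [0.038, -0.0135, 0], [0.038, -0.0135, 0], [0.038, -0.0135, 0], [0.038, -0.0135, 0], [0.038, -0.0135, 0], [0.038, -0.0135, 0], [0.038, -0.0135, 0], [0.038, -0.0135, 0], [0.0366, -0.0134, 0], [0, 0, 0]], rotation=[[0, 0, 0], [0, 0, 0], [0, 0, 0], [0, 0, 0], [0, 0, 0], [0, 0, 0], [0, 0, 0], [0, 0, 0], [0, 0, 0], [0, 0, 0], [0, 0, 0], [0, 0, 0], [0, 0, 0], [0, 0, 0], [0, 0, 0], [0, 0, 0]], jaw=[0, 0, 0, 0, 0, 0, 0, 0, 0, 0, 0, 0, 0, 0, 0, 0])

```text
time_s: 6.75
tool_pos: [0.5352, 0.3678, 0.4769]
tool_rot: [-179.8, -0.0, 81.3]
force: [-1.6, 1.3, 4.9]
grip_width: 0.0136
grasp_force: 40.2
```

Request:
send_rows(xyz=[[0, 0, 0], [0, 0, 0], [0, 0, 0], [0, 0, 0], [0, 0, 0], [0, 0, 0], [0, 0, 0], [0, 0, 0], [0, 0, 0], [0, 0, 0], [0, 0, 0], [0, 0, 0], [0, 0, 0], [0, 0, 0], [0, 0, 0], [0, 0, 0]], rotation=[[0, 0, -0.133], [0, 0, -0.133], [0, 0, -0.133], [0, 0, -0.133], [0, 0, -0.133], [0, 0, -0.133], [0, 0, -0.133], [0, 0, -0.133], [0, 0, -0.133], [0, 0, -0.133], [0, 0, -0.133], [0, 0, -0.133], [0, 0, -0.133], [0, 0, -0.13], [0, 0, 0], [0, 0, 0]], jaw=[0, 0, 0, 0, 0, 0, 0, 0, 0, 0, 0, 0, 0, 0, 0, 0])

```text
time_s: 8.35
tool_pos: [0.5401, 0.3562, 0.4796]
tool_rot: [-179.7, 0.1, -173.1]
force: [-0.6, -7.5, 6.6]
grip_width: 0.0171
grasp_force: 44.1
```

Run:
```python
from h import *
go([.538,.361,.365],[180,0,187.2])
c=env.read_camera("top");s=env.read_camera("scene")
a=cv2.resize(c["image"][140:300,120:270],None,fx=2.6,fy=2.6); b=cv2.resize(s["image"][60:330,420:600],None,fx=2.,fy=2.)
b=b[:540]; a=cv2.copyMakeBorder(a,0,540-a.shape[0],0,0,0); cv2.imwrite("pics/r1.png",np.hstack([a,b]))
```

```text
t 8.35 pos [0.5401 0.3562 0.4796] rot [-179.654     0.1179 -173.1082] q [-58.5839  17.8972  29.793   77.754   -8.433   86.6545  67.3905] w 0.017142963217619232 F 44.09920111298561
tool delta [0.0017 0.0057 0.1146]
rotvec [-0.006   0.002  -0.0054]
```

View pics/r1.png

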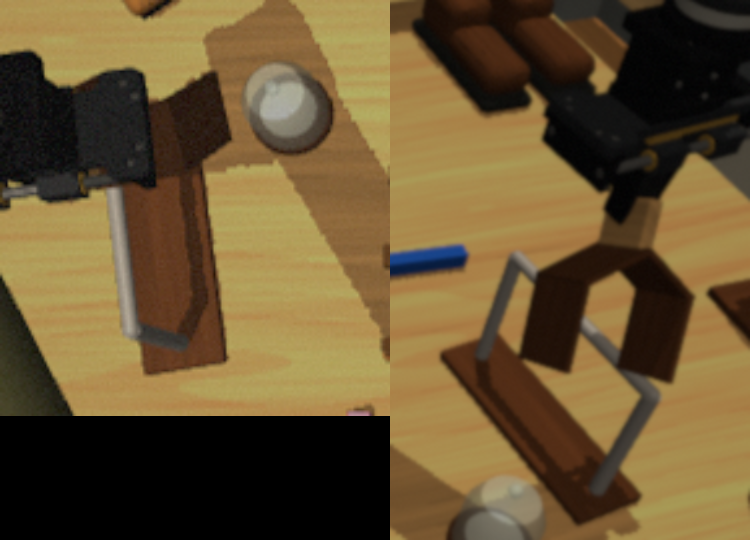

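Crop: the saddle is held over the rail, but it looks turned against the bar. Its right eave runs (215,72)–(232,140), and the opening grew to 17 mm. I'll measure the twist.

Run:
```python
from h import *
c=env.read_camera("top");s=env.read_camera("scene")
f=lambda p:(p[0]/2.6+120,p[1]/2.6+140)
g=lambda p:((p[0]-390)/2+420,p[1]/2+60)
for z in(.24,.26):
    a,b=[onz(c,f(p),z)[:2] for p in[(215,72),(232,140)]]; print("top eave",z,a,b,np.linalg.norm(a-b),np.degrees(np.arctan2(*(a-b)[::-1])))
# scene: feet corners front (legs near camera): left leg 522,360 - 575,372 ; right leg 618,365 - 668,382
for z in(.16,.18): print("scene feet",z,[onz(s,g(p),z)[:2] for p in[(522,358),(573,373),(618,362),(670,382)]])
o=env.get_obs();print(o["force"],o["wrist_torque"],o["grip_width"])
```

```text
top eave 0.24 [0.6361 0.259 ] [0.5796 0.2446] 0.05832996187055988 14.233401381412655
top eave 0.26 [0.6299 0.2537] [0.5745 0.2397] 0.05711855105971223 14.233401381412568
scene feet 0.16 [array([0.5668, 0.2868]), array([0.5955, 0.323 ]), array([0.5941, 0.3706]), array([0.6279, 0.4029])]
scene feet 0.18 [array([0.5818, 0.2725]), array([0.6096, 0.3075]), array([0.6082, 0.3537]), array([0.641, 0.385])]
[-0.424  -6.5017  6.312 ] [-2.4534 -0.2197 -0.4217] 0.017263066159693495
```

Run:
```python
from h import *
w=env.read_camera("wrist")["image"];s=env.read_camera("scene")
b=cv2.resize(s["image"][100:260,440:600],None,fx=3,fy=3,interpolation=cv2.INTER_CUBIC); a=cv2.resize(w[:,:],None,fx=.5,fy=.5); a=cv2.copyMakeBorder(a,0,240,0,0,0)
cv2.imwrite("pics/r2.png",np.hstack([a,b]))
```

```text
(no output)
```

View pics/r2.png

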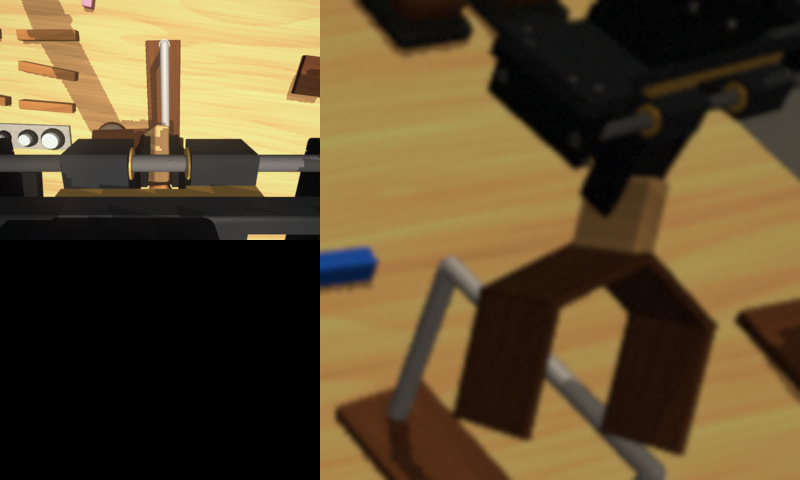

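The saddle has twisted and slid in the grip, and a leg presses on the bar (about 6.5 N sideways). I'll lift clear first.

Request:
send_rows(xyz=[[0, 0, -0.01], [0, 0, -0.015], [0, 0, -0.015], [0, 0, -0.015], [0, 0, -0.015], [0, 0, -0.01], [0, 0, 0], [0, 0, 0], [0, 0, 0]], rotation=[[0, 0, 0], [0, 0, 0], [0, 0, 0], [0, 0, 0], [0, 0, 0], [0, 0, 0], [0, 0, 0], [0, 0, 0], [0, 0, 0]], jaw=[0, 0, 0, 0, 0, 0, 0, 0, 0], newtons=50)

```text
time_s: 9.55
tool_pos: [0.5382, 0.361, 0.5568]
tool_rot: [-180.0, -0.1, -172.8]
force: [-0.0, 0.2, -1.5]
grip_width: 0.0135
grasp_force: 50.0
```

Run:
```python
from h import *
go([.538,.361,.365],[180,0,187.2])
c=env.read_camera("top");s=env.read_camera("scene"); w=env.read_camera("wrist")["image"]
o=env.get_obs();print(o["force"],o["wrist_torque"])
a=cv2.resize(c["image"][130:260,130:230],None,fx=4,fy=4,interpolation=cv2.INTER_CUBIC)[:440]; b=cv2.resize(s["image"][70:250,470:600],None,fx=3,fy=3,interpolation=cv2.INTER_CUBIC)[:440]
cv2.imwrite("pics/r3.png",np.hstack([a,b]))
```

```text
t 9.55 pos [0.5382 0.361  0.5568] rot [-179.9663   -0.0752 -172.7563] q [-57.9601  18.1646  30.0853  68.7513  -9.0282  95.4155  67.2688] w 0.013452725038489167 F 49.96465086936951
tool delta [-0.0001  0.0001  0.1918]
rotvec [-0.0006 -0.0013  0.0008]
[0.1054 0.9153 0.1547] [-0.0214  0.1322 -0.0324]
```

View pics/r3.png

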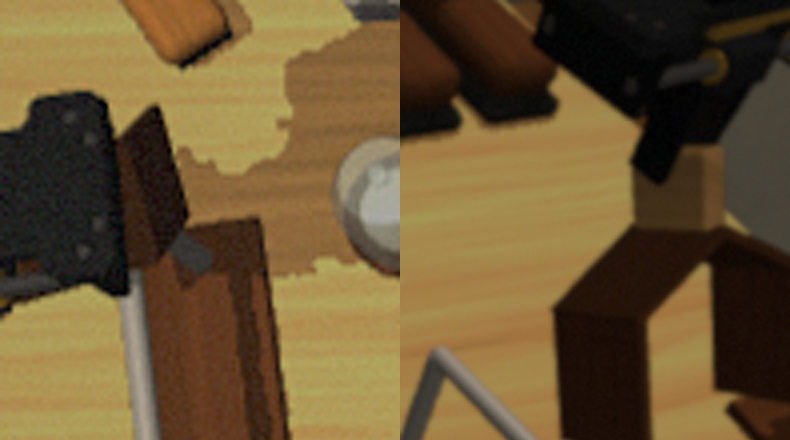

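Run:
```python
from h import *
c=env.read_camera("top");s=env.read_camera("scene")
f=lambda p:(p[0]/4+130,p[1]/4+130)
g=lambda p:((p[0]-400)/3+470,p[1]/3+70)
P=[]
for a,b in[((157,105),(648,318)),((187,212),(555,310))]:
    o1,d1=ray(c,f(a));o2,d2=ray(s,g(b)); t=np.linalg.lstsq(np.c_[d1,-d2],o2-o1,rcond=None)[0]; A,B=o1+t[0]*d1,o2+t[1]*d2; print((A+B)/2,np.linalg.norm(A-B)); P.append((A+B)/2)
d=P[0]-P[1]; print(np.linalg.norm(d),np.degrees(np.arctan2(d[1],d[0])),"pitch",np.degrees(np.arcsin(d[2]/np.linalg.norm(d))))
for k in(0,1): print(onz(s,g([(648,318),(555,310)][k]),.337), onz(c,f([(157,105),(187,212)][k]),.337))
```

```text
[0.6265 0.2954 0.3566] 0.010597236640627021
[0.5813 0.2868 0.3277] 0.0042638643248362135
0.054367040941776607 10.85157336669472 pitch 32.13014078078433
[0.6082 0.323  0.337 ] [0.6299 0.2971 0.337 ]
[0.5906 0.2802 0.337 ] [0.5775 0.2818 0.337 ]
```

Triangulated eave corners: the saddle is pitched about the jaw axis by about 30°, with its +x end up. I'll pitch the tool to level it, then re-measure.

Request:
send_rows(xyz=[[-0.02, 0, 0], [-0.02, 0, 0], [-0.02, 0, 0], [-0.02, 0, 0], [0, 0, 0], [0, 0, 0], [0, 0, 0]], rotation=[[0, 0.1, 0], [0, 0.13, 0], [0, 0.13, 0], [0, 0.13, 0], [0, 0, 0], [0, 0, 0], [0, 0, 0]], jaw=[0, 0, 0, 0, 0, 0, 0])

```text
time_s: 10.5
tool_pos: [0.589, 0.3747, 0.5346]
tool_rot: [-178.9, -19.5, -173.0]
force: [-0.3, -0.3, -1.0]
grip_width: 0.0134
grasp_force: 50.0
```

Run:
```python
from h import *
go([.538,.361,.365],[180,0,187.2])
o=env.get_obs(); R=Ro.from_euler('xyz',o["tool_rot"],degrees=True); print("grasp pt",o["tool_pos"]+R.apply([0,0,.164]))
c=env.read_camera("top");s=env.read_camera("scene")
a=cv2.resize(c["image"][130:260,130:230],None,fx=4,fy=4,interpolation=cv2.INTER_CUBIC)[:480]; b=cv2.resize(s["image"][80:240,470:600],None,fx=3,fy=3,interpolation=cv2.INTER_CUBIC)[:480]
cv2.imwrite("pics/r4.png",np.hstack([a,b]))
```

```text
t 10.5 pos [0.589  0.3747 0.5346] rot [-178.8737  -19.4909 -172.9507] q [-35.3682  31.7919   5.0327  51.2704 -10.269  115.1498  63.6927] w 0.013398006760400477 F 49.96410548686981
tool delta [-0.0073 -0.0039  0.1774]
rotvec [-0.019  -0.3402  0.0007]
grasp pt [0.5351 0.3648 0.38  ]
```

View pics/r4.png

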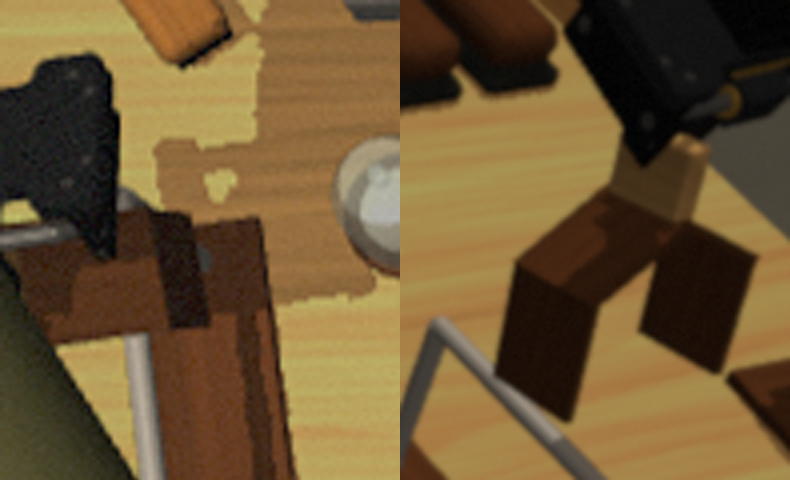

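```bash
cat >> h.py <<'E'
def tri(c,a,s,b):
    o1,d1=ray(c,a);o2,d2=ray(s,b); t=np.linalg.lstsq(np.c_[d1,-d2],o2-o1,rcond=None)[0]
    A,B=o1+t[0]*d1,o2+t[1]*d2; return (A+B)/2,np.linalg.norm(A-B)
E
python3 - <<'E'
from h import *
c=env.read_camera("top");s=env.read_camera("scene")
f=lambda p:(p[0]/4+130,p[1]/4+130)
g=lambda p:((p[0]-400)/3+470,p[1]/3+80)
P=[]
for a,b in[((150,213),(597,305)),((168,328),(517,262)),((187,213),(572,420)),((210,325),(497,375))]:
    p,e=tri(c,f(a),s,g(b)); print(p,e); P.append(p)
for i,j in((0,1),(2,3),(0,2),(1,3)):
    d=P[i]-P[j]; print(np.linalg.norm(d),d/np.linalg.norm(d))
E
```

```text
[0.5874 0.3124 0.3097] 0.008538582679196646
[0.5318 0.3044 0.2971] 0.004057360173435696
[0.6053 0.3152 0.2401] 0.0054962852783023665
[0.5485 0.3064 0.2246] 0.004782425632637234
0.05755833769619623 [0.9659 0.1383 0.2187]
0.05956005276327849 [0.9544 0.1471 0.2598]
0.07193510428960893 [-0.2496 -0.0389  0.9676]
0.07441452421086797 [-0.2245 -0.0269  0.9741]
```

Leveled to about 14° pitch, yaw right, ridge over the bar near (0.546, 0.364). I'll lower in steps and watch the force.

Request:
send_rows(xyz=[[-0.0043, 0, 0.0123], [-0.0043, 0, 0.0123], [-0.0043, 0, 0.0123], [-0.0043, 0, 0.0123], [-0.0043, 0, 0.0123], [-0.0043, 0, 0.0123], [-0.0043, 0, 0.0123], [-0.0043, 0, 0.0123], [-0.0043, 0, 0.0123], [-0.0043, 0, 0.0123], [0, -0.001, 0], [0, -0.001, 0]], rotation=[[0, 0, 0], [0, 0, 0], [0, 0, 0], [0, 0, 0], [0, 0, 0], [0, 0, 0], [0, 0, 0], [0, 0, 0], [0, 0, 0], [0, 0, 0], [0, 0.1, 0], [0, 0.1, 0]], jaw=[0, 0, 0, 0, 0, 0, 0, 0, 0, 0, 0, 0])

```text
time_s: 11.9
tool_pos: [0.5879, 0.3716, 0.4026]
tool_rot: [-178.9, -31.4, -173.0]
force: [0.7, 0.1, -1.5]
grip_width: 0.0136
grasp_force: 50.0
```

Run:
```python
from h import *
o=env.get_obs(); R=Ro.from_euler('xyz',o["tool_rot"],degrees=True); g=o["tool_pos"]+R.apply([0,0,.164]); print("grasp pt",g,o["force"],o["wrist_torque"])
go(o["tool_pos"]+[0,0,-.01])
```

```text
grasp pt [0.5036 0.358  0.2626] [ 0.6634  0.0629 -1.4605] [ 0.1858 -0.7519  0.0017]
t 11.9 pos [0.5879 0.3716 0.4026] rot [-178.8631  -31.3764 -172.9927] q [-33.3613  36.2043   3.3353  61.1833 -13.7116 111.8768  65.3727] w 0.013633581500649371 F 49.963552951812744
tool delta [-0.0052  0.0002  0.0085]
```

Request:
send_rows(xyz=[[-0.0086, 0, -0.0052], [-0.0086, 0, -0.0052], [-0.0086, 0, -0.0052], [0, 0, 0], [-0.0046, 0.0001, 0.0075], [-0.0046, 0.0001, 0.0075], [-0.0046, 0.0001, 0.0075], [-0.0046, 0.0001, 0.0075], [0, 0, 0]], rotation=[[0, 0, 0], [0, 0, 0], [0, 0, 0], [0, 0, 0], [0, 0, 0], [0, 0, 0], [0, 0, 0], [0, 0, 0], [0, 0, 0]], jaw=[0, 0, 0, 0, 0, 0, 0, 0, 0])

```text
time_s: 12.8
tool_pos: [0.618, 0.3752, 0.3656]
tool_rot: [-178.8, -31.3, -173.1]
force: [-0.6, -0.7, -2.0]
grip_width: 0.0138
grasp_force: 50.0
```

Run:
```python
from h import *
o=env.get_obs(); R=Ro.from_euler('xyz',o["tool_rot"],degrees=True); g=o["tool_pos"]+R.apply([0,0,.164]); print("grasp pt",g,o["force"],o["wrist_torque"],o["tool_rot"])
c=env.read_camera("top");s=env.read_camera("scene")
a=cv2.resize(c["image"][130:260,130:230],None,fx=4,fy=4,interpolation=cv2.INTER_CUBIC)[:480]; b=cv2.resize(s["image"][110:270,450:590],None,fx=3,fy=3,interpolation=cv2.INTER_CUBIC)[:480]
cv2.imwrite("pics/r5.png",np.hstack([a,b]))
```

```text
grasp pt [0.5339 0.3615 0.2255] [-0.6209 -0.715  -2.0404] [ 0.1856 -0.7036  0.0143] [-178.7707  -31.3102 -173.0629]
```

View pics/r5.png

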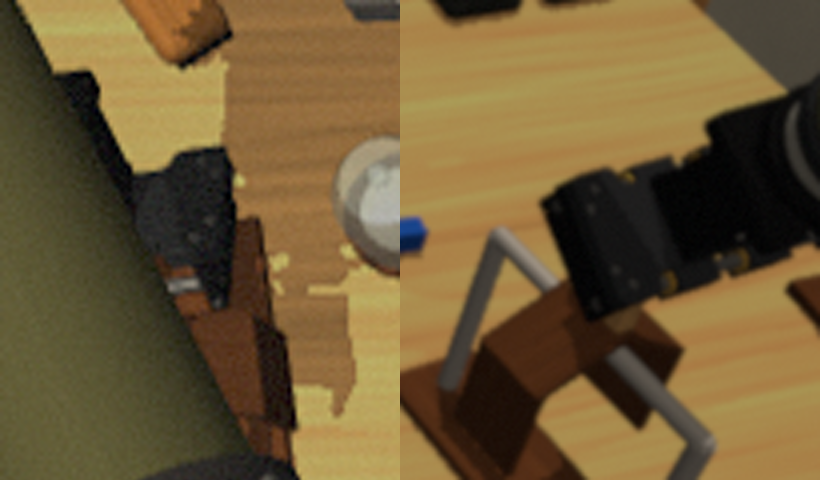

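The saddle straddles the bar with a leg on each side. I'll lower the last few mm, release, and back off along the tool axis.

Request:
send_rows(xyz=[[-0.0021, 0, 0.0034], [-0.0016, 0, 0.0026], [0, 0, 0], [0, 0, 0]], rotation=[[0, 0, 0], [0, 0, 0], [0, 0, 0], [0, 0, 0]], jaw=[0, 0, 0, 0])

```text
time_s: 13.3
tool_pos: [0.6185, 0.3752, 0.3607]
tool_rot: [-178.9, -31.2, -173.0]
force: [0.1, 0.0, -2.3]
grip_width: 0.0136
grasp_force: 50.0
```

Request:
send_rows(xyz=[[0, 0, 0], [0, 0, 0], [0, 0, 0], [0, 0, 0], [0, 0, 0], [0, 0, 0], [0, 0, 0], [0, 0, 0]], rotation=[[0, 0, 0], [0, 0, 0], [0, 0, 0], [0, 0, 0], [0, 0, 0], [0, 0, 0], [0, 0, 0], [0, 0, 0]], jaw=[0.2, 0.25, 0.3, 0.4, 0.5, 0.5, 0.5, 0.5])

```text
time_s: 14.1
tool_pos: [0.6185, 0.3752, 0.3607]
tool_rot: [-178.9, -31.2, -173.0]
force: [0.3, 0.3, -0.8]
grip_width: 0.0429
grasp_force: 0.0
```

Request:
send_rows(xyz=[[0, 0, -0.01], [0, 0, -0.02], [0, 0, -0.03], [0, 0, -0.03], [0, 0, -0.03], [0, 0, -0.03], [0, 0, 0], [0, 0, 0]], rotation=[[0, 0, 0], [0, 0, 0], [0, 0, 0], [0, 0, 0], [0, 0, 0], [0, 0, 0], [0, 0, 0], [0, 0, 0]], jaw=[0.5, 0.5, 0.5, 0.5, 0.5, 0.5, 0.5, 0.5])

```text
time_s: 14.9
tool_pos: [0.6498, 0.3675, 0.4565]
tool_rot: [179.2, -27.6, -173.1]
force: [0.1, 0.3, -1.1]
grip_width: 0.0434
grasp_force: 0.0
```

Run:
```python
from h import *
go([.59,-.03,.45],[180,0,90])
c=env.read_camera("top");s=env.read_camera("scene")
a=cv2.resize(c["image"][130:260,130:230],None,fx=4,fy=4,interpolation=cv2.INTER_CUBIC)[:480]; b=cv2.resize(s["image"][110:270,450:590],None,fx=3,fy=3,interpolation=cv2.INTER_CUBIC)[:480]
cv2.imwrite("pics/r6.png",np.hstack([a,b]))
```

```text
t 14.9 pos [0.6498 0.3675 0.4565] rot [ 179.2141  -27.6063 -173.0655] q [-22.8332  42.69   -13.8782  44.7391  -4.5191 117.5927  60.3605] w 0.04339701081205537 F 0.0
tool delta [ 0.0922 -0.3881  0.0502]
rotvec [-0.3965 -0.3714  1.6522]
```

View pics/r6.png

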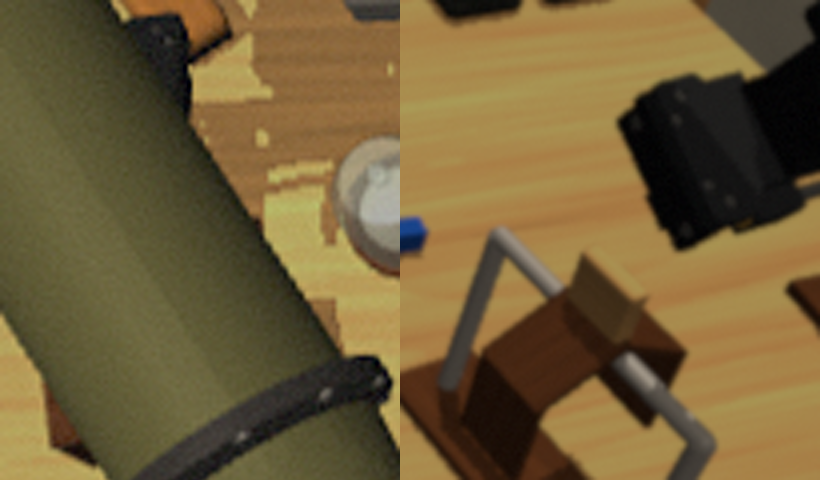

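The saddle now hangs level astride the bar, fin up at crop (610,300). Next the sticks: straighten the tool and move over them.

Request:
send_rows(xyz=[[0, 0, 0], [0, 0, 0], [0, 0, 0], [0, 0, 0], [0, -0.035, 0], [0, -0.035, 0], [0, -0.035, 0], [0, -0.035, 0], [0, -0.035, 0], [0, -0.035, 0], [0, -0.035, 0], [0, -0.035, 0], [0, -0.035, 0], [0, -0.035, 0], [0, -0.035, 0], [0, -0.035, 0], [0, -0.035, 0], [0, 0, 0], [0, 0, 0], [0, 0, 0]], rotation=[[0, -0.12, 0], [0, -0.12, 0], [0, -0.12, 0], [0, -0.12, 0], [0, 0, 0], [0, 0, 0], [0, 0, 0], [0, 0, 0], [0, 0, 0], [0, 0, 0], [0, 0, 0], [0, 0, 0], [0, 0, 0.14], [0, 0, 0.14], [0, 0, 0.14], [0, 0, 0.14], [0, 0, 0.14], [0, 0, 0.14], [0, 0, 0.14], [0, 0, 0.14]], jaw=[0.5, 0.5, 0.5, 0.5, 0.5, 0.5, 0.5, 0.5, 0.5, 0.5, 0.5, 0.5, 0.5, 0.5, 0.5, 0.5, 0.5, 0.5, 0.5, 0.5])

```text
time_s: 17.0
tool_pos: [0.6537, -0.0798, 0.4492]
tool_rot: [179.9, -0.8, 122.1]
force: [0.2, 0.7, -0.3]
grip_width: 0.0435
grasp_force: 0.0
```

```bash
cat >> h.py <<'E'
def grip(ctr,ang,s=.047):
    a=np.radians(ang%180); return np.array([ctr[0]-s*np.cos(a),ctr[1]-s*np.sin(a)]),ang%180
E
python3 - <<'E'
from h import *
c=env.read_camera("top")
for x in sticks(c)[0]:
    if 230<x[0][0]<480 and x[0][1]>140: print(*x,"GRIP",*grip(x[1],x[4]))
go([.5896,-.1276,.30],[180,0,85.7])
E
```

```text
[292. 270.] [0.4346 0.0892] 0.12923075630793102 0.022263958559352672 -83.2127479676529 GRIP [0.4401 0.0425] 96.7872520323471
[293. 239.] [0.5124 0.0866] 0.022698267457303193 0.1269394841994474 -94.42815671140723 GRIP [0.5088 0.0398] 85.57184328859277
[295. 206.] [0.5978 0.0807] 0.12772603647848593 0.022308445710337937 -88.13623443795285 GRIP [0.5994 0.0337] 91.86376556204715
t 17.05 pos [ 0.6538 -0.0796  0.4491] rot [179.9155  -0.8348 121.7915] q [ 0.8337 18.6122  5.2578 77.9025 -2.4019 84.0064 37.8756] w 0.04339493701055326 F 0.0
tool delta [-0.0092 -0.0801  0.1489]
rotvec [-0.0032 -0.0145  0.6299]
```

Request:
send_rows(xyz=[[0, 0, 0], [0, 0, 0], [0, 0, 0], [0, 0, 0], [0, 0, 0], [-0.0105, -0.0121, 0.0298], [-0.0105, -0.0121, 0.0298], [-0.0105, -0.0121, 0.0298], [-0.0105, -0.0121, 0.0298], [-0.0105, -0.0121, 0.0298], [0, 0, 0], [0, 0, 0]], rotation=[[0, -0.0145, 0.126], [0, 0, 0.126], [0, 0, 0.126], [0, 0, 0.126], [0, 0, 0.126], [0, 0, 0], [0, 0, 0], [0, 0, 0], [0, 0, 0], [0, 0, 0], [0, 0, 0], [0, 0, 0]], jaw=[0.5, 0.5, 0.5, 0.5, 0.5, 0.5, 0.5, 0.5, 0.5, 0.5, 0.5, 0.5])

```text
time_s: 18.25
tool_pos: [0.5909, -0.1279, 0.3011]
tool_rot: [179.9, -0.0, 86.4]
force: [1.8, 1.3, 1.1]
grip_width: 0.0438
grasp_force: 0.0
```

Run:
```python
from h import *
go([.5896,-.1276,.185],[180,0,85.7])
c=env.read_camera("wrist")
for x in sticks(c,amin=800,amax=40000)[0]: print(*x)
```

```text
t 18.25 pos [ 0.5909 -0.1279  0.3011] rot [179.8888  -0.0395  86.3842] q [ 0.6642 16.8455 10.7382 97.6526 -3.4546 65.7143  8.7524] w 0.04383531895995455 F 0.0
tool delta [ 0.0001 -0.0015  0.1161]
rotvec [ 0.0019 -0.0007  0.0119]
[108. 231.] [ 0.4403 -0.1144] 0.01847033140033557 0.06973470612730927 -91.4675205360846
```

Request:
send_rows(xyz=[[0, -0.0015, 0.029], [0, 0, 0.029], [0, 0, 0.029], [0, 0, 0.029], [0, 0, 0], [0, 0, 0], [0, 0, 0], [0, 0, 0], [0, 0, 0], [0, 0, 0], [0, 0, -0.04], [0, 0, -0.04], [0, 0, -0.04], [0, 0, -0.04], [0, 0, 0]], rotation=[[0, 0, 0.012], [0, 0, 0], [0, 0, 0], [0, 0, 0], [0, 0, 0], [0, 0, 0], [0, 0, 0], [0, 0, 0], [0, 0, 0], [0, 0, 0], [0, 0, 0], [0, 0, 0], [0, 0, 0], [0, 0, 0], [0, 0, 0]], jaw=[0.5, 0.5, 0.5, 0.5, 0.5, 0, 0, 0, 0, 0, 0, 0, 0, 0, 0], newtons=40)

```text
time_s: 19.8
tool_pos: [0.5908, -0.1287, 0.352]
tool_rot: [179.2, 0.0, 85.6]
force: [0.6, 0.1, 0.3]
grip_width: 0.0218
grasp_force: 40.0
```

Request:
send_rows(xyz=[[0, 0, 0], [0, 0, 0], [0, 0, 0], [0, 0, 0], [0, 0, 0], [0, 0, 0], [0, 0, 0], [0, 0, 0], [0, 0, 0], [0, 0, 0], [0, 0, 0], [0, 0, 0], [0, 0, 0], [0, 0, 0]], rotation=[[0, -0.131, 0], [0, -0.131, 0], [0, -0.131, 0], [0, -0.131, 0], [0, -0.131, 0], [0, -0.131, 0], [0, -0.131, 0], [0, -0.131, 0], [0, -0.131, 0], [0, -0.131, 0], [0, -0.131, 0], [0, -0.131, 0], [0, 0, 0], [0, 0, 0]], jaw=[0, 0, 0, 0, 0, 0, 0, 0, 0, 0, 0, 0, 0, 0])

```text
time_s: 21.2
tool_pos: [0.5891, -0.128, 0.3442]
tool_rot: [155.1, 89.9, 60.8]
force: [0.1, -1.7, -0.2]
grip_width: 0.0217
grasp_force: 40.0
```

```bash
cat >> h.py <<'E'
def tip(cell=None,zg=None,off=.112):
    # grasp point, tool axes; move needed in tool axes to bring the grasp point over a cell at height zg
    o=env.get_obs(); R=Ro.from_euler('xyz',o["tool_rot"],degrees=True); g=o["tool_pos"]+R.apply([0,0,.164]); M=R.as_matrix()
    b=g+M[:,0]*off   # lower end of the stick
    print("t",o["time_s"],"rot",o["tool_rot"],"q",o["qpos"],"w",o["grip_width"],o["grasp_force"]); print("grasp",g,"bottom",b,"zaxis",M[:,2],"xaxis",M[:,0])
    if cell is not None:
        u=np.array([.996,.0885]); p=np.array([.539,-.3557])+cell*u
        m=(g+b)[:2]/2; d=np.array([*(p-b[:2]),zg-g[2]]); print("horiz move",R.inv().apply([d[0],d[1],0]),"vert move",R.inv().apply([0,0,d[2]]))
E
python3 -c "
from h import *
tip(.105,.235)"
```

```text
t 21.2 rot [155.1323  89.8773  60.7794] q [-25.9728  27.6638  21.9619 103.5666  75.4598  91.9    -38.8621] w 0.02173679480493863 39.95749890804291
grasp [ 0.5766 -0.2915  0.3439] bottom [ 0.5767 -0.2913  0.2319] zaxis [-0.0759 -0.9971 -0.0019] xaxis [ 0.001   0.0019 -1.    ]
horiz move [-0.      0.0708  0.0499] vert move [ 0.1089 -0.0001  0.0002]
```

The tilt works: tool horizontal, stick vertical. Moving over cell 6.

Request:
send_rows(xyz=[[0, 0.0177, 0.0125], [0, 0.0177, 0.0125], [0, 0.0177, 0.0125], [0, 0.0177, 0.0125], [0.025, 0, 0], [0.025, 0, 0], [0.025, 0, 0], [0.02, 0, 0], [0, 0, 0], [0, 0, 0]], rotation=[[0, 0, 0], [0, 0, 0], [0, 0, 0], [0, 0, 0], [0, 0, 0], [0, 0, 0], [0, 0, 0], [0, 0, 0], [0, 0, 0], [0, 0, 0]], jaw=[0, 0, 0, 0, 0, 0, 0, 0, 0, 0])

```text
time_s: 22.2
tool_pos: [0.6564, -0.1838, 0.2513]
tool_rot: [90.7, 89.8, -3.7]
force: [0.5, 0.4, 0.1]
grip_width: 0.0217
grasp_force: 40.0
```

Run:
```python
from h import *
tip(.105,.152)
c=env.read_camera("top");s=env.read_camera("scene")
a=cv2.resize(c["image"][145:285,400:510],None,fx=3.6,fy=3.6,interpolation=cv2.INTER_CUBIC)[:480]
b=cv2.resize(s["image"][235:425,85:235],None,fx=2.6,fy=2.6,interpolation=cv2.INTER_CUBIC)[:480]
cv2.imwrite("pics/k1.png",np.hstack([a,b]))
```

```text
t 22.2 rot [90.7214 89.7907 -3.6685] q [-19.1538  42.0463  22.1132  94.6918  74.8101  84.7233 -43.2107] w 0.0217397175263598 39.95739698410034
grasp [ 0.6438 -0.3473  0.2513] bottom [ 0.6442 -0.3473  0.1393] zaxis [-0.0765 -0.9971 -0.    ] xaxis [ 0.0036 -0.0002 -1.    ]
horiz move [-0.     -0.0007 -0.0008] vert move [ 0.0993 -0.0004  0.    ]
```

View pics/k1.png

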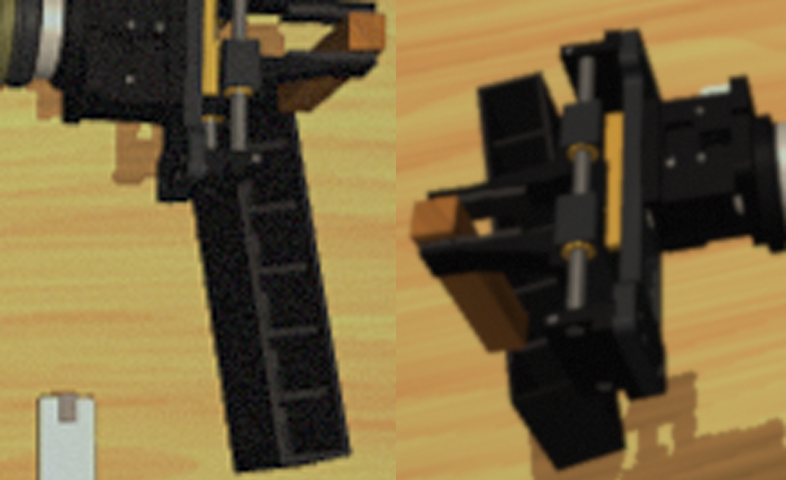

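The stick hangs upright over the far cell (top at (365,30), lower end (300,105)). Inserting.

Request:
send_rows(xyz=[[0.02, 0, 0], [0.02, 0, 0], [0.02, 0, 0], [0.02, 0, 0], [0.019, 0, 0], [0, 0, 0], [0, 0, 0], [0, 0, 0], [0, 0, 0], [0, 0, 0], [-0.03, 0, 0], [-0.03, 0, 0], [-0.03, 0, 0], [-0.03, 0, 0], [-0.03, 0, -0.03], [-0.03, 0, -0.03], [0, 0, 0]], rotation=[[0, 0, 0], [0, 0, 0], [0, 0, 0], [0, 0, 0], [0, 0, 0], [0, 0, 0], [0, 0, 0], [0, 0, 0], [0, 0, 0], [0, 0, 0], [0, 0, 0], [0, 0, 0], [0, 0, 0], [0, 0, 0], [0, 0, 0], [0, 0, 0], [0, 0, 0]], jaw=[0, 0, 0, 0, 0, 0, 0.4, 0.4, 0.4, 0.4, 0.4, 0.4, 0.4, 0.4, 0.4, 0.4, 0.4])

```text
time_s: 24.0
tool_pos: [0.6627, -0.1185, 0.3352]
tool_rot: [99.7, 89.5, 5.8]
force: [0.7, -0.1, -0.3]
grip_width: 0.0352
grasp_force: 0.0
```

```bash
cat >> h.py <<'E'
def cells(c,n):
    h=cv2.cvtColor(c["image"],cv2.COLOR_BGR2HSV); m=cv2.inRange(h,(5,110,80),(20,255,255)); u=np.array([.996,.0885])
    for k in(-105,-63,-21,21,63,105):
        p=np.array([.539,-.3557])+k/1000*u; q=proj(c,[*p,.134]); x,y=np.round(q).astype(int); print(n,k,(x,y),"wood px",int((m[y-7:y+8,x-7:x+8]>0).sum()))
E
python3 - <<'E'
from h import *
tip()
for n in("top","scene"): cells(env.read_camera(n),n)
for x in sticks(env.read_camera("top"))[0]:
    if 230<x[0][0]<480 and x[0][1]>140: print(*x,"GRIP",*grip(x[1],x[4]))
E
```

```text
t 24.0 rot [99.6755 89.4538  5.7553] q [-24.0073  35.7018  21.4658  92.4821  73.997   91.0216 -35.8391] w 0.035211702217466896 0.0
grasp [ 0.6514 -0.2822  0.3349] bottom [ 0.6525 -0.282   0.2229] zaxis [-0.0684 -0.9977 -0.0016] xaxis [ 0.0095  0.001  -1.    ]
top -105 (np.int64(490), np.int64(261)) wood px 22
top -63 (np.int64(487), np.int64(243)) wood px 1
top -21 (np.int64(484), np.int64(225)) wood px 0
top 21 (np.int64(481), np.int64(207)) wood px 10
top 63 (np.int64(478), np.int64(189)) wood px 0
top 105 (np.int64(475), np.int64(172)) wood px 85
scene -105 (np.int64(124), np.int64(264)) wood px 144
scene -63 (np.int64(126), np.int64(282)) wood px 0
scene -21 (np.int64(128), np.int64(300)) wood px 0
scene 21 (np.int64(131), np.int64(320)) wood px 0
scene 63 (np.int64(133), np.int64(341)) wood px 0
scene 105 (np.int64(136), np.int64(364)) wood px 154
[364. 266.] [ 0.4407 -0.0881] 0.12724071931935685 0.019989188619983216 -91.37518399728859 GRIP [ 0.4396 -0.1351] 88.62481600271141
```

Request:
send_rows(xyz=[[0, 0, 0], [0, 0, 0], [0, 0, 0], [0, 0, 0], [0, 0, 0], [0, 0, 0], [0, 0, 0], [0, 0, 0], [0, 0, 0], [0, 0, 0], [0, 0, 0], [0, 0, 0], [0, -0.037, 0], [0, -0.037, 0], [0, -0.037, 0], [0, -0.037, 0], [0, -0.037, 0], [0, -0.037, 0], [0, 0, 0], [0, 0, 0]], rotation=[[0, 0.131, 0], [0, 0.131, 0], [0, 0.131, 0], [0, 0.131, 0], [0, 0.131, 0], [0, 0.131, 0], [0, 0.131, 0], [0, 0.131, 0], [0, 0.131, 0], [0, 0.131, 0], [0, 0.131, 0], [0, 0.131, 0], [0, 0, 0], [0, 0, 0], [0, 0, 0], [0, 0, 0], [0, 0, 0], [0, 0, 0], [0, 0, 0], [0, 0, 0]], jaw=[0.5, 0.5, 0.5, 0.5, 0.5, 0.5, 0.5, 0.5, 0.5, 0.5, 0.5, 0.5, 0.5, 0.5, 0.5, 0.5, 0.5, 0.5, 0.5, 0.5])

```text
time_s: 26.15
tool_pos: [0.4382, -0.1077, 0.3297]
tool_rot: [179.9, -0.0, 85.5]
force: [0.4, 0.5, -0.2]
grip_width: 0.0434
grasp_force: 0.0
```

Run:
```python
from h import *
go([.4396,-.1351,.185],[180,0,88.6])
```

```text
t 26.15 pos [ 0.4382 -0.1077  0.3297] rot [179.9228  -0.0251  85.4719] q [  8.9688  -2.7555   1.4368 115.7649   0.0394  66.9155   5.8604] w 0.04340274699328419 F 0.0
tool delta [-0.0273  0.0034  0.1447]
rotvec [ 0.0014 -0.0004 -0.0546]
```

Request:
send_rows(xyz=[[-0.0273, 0.0034, 0], [0, 0, 0.036], [0, 0, 0.036], [0, 0, 0.036], [0, 0, 0.0367], [0, 0, 0], [0, 0, 0], [0, 0, 0], [0, 0, 0], [0, 0, 0], [0, 0, 0], [0, 0, -0.04], [0, 0.02, -0.04], [0, 0.04, -0.04], [0, 0.04, -0.04], [0, 0.04, 0], [0, 0.02, 0], [0, 0, 0]], rotation=[[0, 0, -0.0546], [0, 0, 0], [0, 0, 0], [0, 0, 0], [0, 0, 0], [0, 0, 0], [0, 0, 0], [0, 0, 0], [0, 0, 0], [0, 0, 0], [0, 0, 0], [0, 0, 0], [0, 0, 0], [0, 0, 0], [0, 0, 0], [0, 0, 0], [0, 0, 0], [0, 0, 0]], jaw=[0.5, 0.5, 0.5, 0.5, 0.5, 0.5, 0, 0, 0, 0, 0, 0, 0, 0, 0, 0, 0, 0])

```text
time_s: 27.95
tool_pos: [0.5931, -0.1367, 0.337]
tool_rot: [179.8, -0.0, 88.8]
force: [-0.6, 0.2, -0.9]
grip_width: 0.0217
grasp_force: 39.9
```

Request:
send_rows(xyz=[[0, 0, 0], [0, 0, 0], [0, 0, 0], [0, 0, 0], [0, 0, 0], [0, 0, 0], [0, 0, 0], [0, 0, 0], [0, 0, 0], [0, 0, 0], [0, 0, 0], [0, 0, 0], [0, 0, 0], [0, 0, 0]], rotation=[[0, -0.131, 0], [0, -0.131, 0], [0, -0.131, 0], [0, -0.131, 0], [0, -0.131, 0], [0, -0.131, 0], [0, -0.131, 0], [0, -0.131, 0], [0, -0.131, 0], [0, -0.131, 0], [0, -0.131, 0], [0, -0.131, 0], [0, 0, 0], [0, 0, 0]], jaw=[0, 0, 0, 0, 0, 0, 0, 0, 0, 0, 0, 0, 0, 0])

```text
time_s: 29.35
tool_pos: [0.5905, -0.1375, 0.3367]
tool_rot: [143.7, 89.9, 52.5]
force: [0.8, 0.7, -0.8]
grip_width: 0.0221
grasp_force: 39.9
```

Run:
```python
from h import *
tip(.063,.152)
for x in sticks(env.read_camera("top"))[0]:
    if 230<x[0][0]<480 and x[0][1]>140: print(*x,"GRIP",*grip(x[1],x[4]))
cells(env.read_camera("scene"),"s")
```

```text
t 29.35 rot [143.7179  89.8659  52.4547] q [-18.9804  26.5094  14.1505 104.8696  80.2737  91.5838 -40.489 ] w 0.02213308778573643 39.926944971084595
grasp [ 0.5869 -0.3015  0.3364] bottom [ 0.5871 -0.3013  0.2244] zaxis [-0.022  -0.9998 -0.0019] xaxis [ 0.0014  0.0019 -1.    ]
horiz move [-0.0001  0.0157  0.0485] vert move [ 0.1844 -0.0003  0.0003]
s -105 (np.int64(124), np.int64(264)) wood px 11
s -63 (np.int64(126), np.int64(282)) wood px 0
s -21 (np.int64(128), np.int64(300)) wood px 0
s 21 (np.int64(131), np.int64(320)) wood px 0
s 63 (np.int64(133), np.int64(341)) wood px 0
s 105 (np.int64(136), np.int64(364)) wood px 129
```

Request:
send_rows(xyz=[[0, 0.0079, 0.0243], [0, 0.0079, 0.0243], [0, 0, 0], [0.025, 0, 0], [0.025, 0, 0], [0.025, 0, 0], [0.025, 0, 0], [0.025, 0, 0], [0.025, 0, 0], [0.02, 0, 0], [0.014, 0, 0], [0, 0, 0], [0, 0, 0], [0, 0, 0], [0, 0, 0], [0, 0, 0], [-0.04, 0, 0], [-0.04, 0, 0], [-0.04, 0, 0], [-0.04, 0, -0.02]], rotation=[[0, 0, 0], [0, 0, 0], [0, 0, 0], [0, 0, 0], [0, 0, 0], [0, 0, 0], [0, 0, 0], [0, 0, 0], [0, 0, 0], [0, 0, 0], [0, 0, 0], [0, 0, 0], [0, 0, 0], [0, 0, 0], [0, 0, 0], [0, 0, 0], [0, 0, 0], [0, 0, 0], [0, 0, 0], [0, 0, 0]], jaw=[0, 0, 0, 0, 0, 0, 0, 0, 0, 0, 0, 0, 0.4, 0.4, 0.4, 0.4, 0.4, 0.4, 0.4, 0.4])

```text
time_s: 31.45
tool_pos: [0.6051, -0.1689, 0.3143]
tool_rot: [24.1, 89.9, -67.5]
force: [1.2, 0.0, -0.8]
grip_width: 0.0353
grasp_force: 0.0
```

Request:
send_rows(xyz=[[0, 0, -0.04], [0, 0, -0.04], [0, 0, 0], [0, 0, 0], [0, 0, 0], [0, 0, 0], [0, 0, 0], [0, 0, 0], [0, 0, 0], [0, 0, 0], [0, 0, 0], [0, 0, 0], [0, 0, 0], [0, 0, 0], [0, 0, 0], [0, 0, 0]], rotation=[[0, 0, 0], [0, 0, 0], [0, 0.131, 0], [0, 0.131, 0], [0, 0.131, 0], [0, 0.131, 0], [0, 0.131, 0], [0, 0.131, 0], [0, 0.131, 0], [0, 0.131, 0], [0, 0.131, 0], [0, 0.131, 0], [0, 0.131, 0], [0, 0.131, 0], [0, 0, 0], [0, 0, 0]], jaw=[0.5, 0.5, 0.5, 0.5, 0.5, 0.5, 0.5, 0.5, 0.5, 0.5, 0.5, 0.5, 0.5, 0.5, 0.5, 0.5])

```text
time_s: 33.05
tool_pos: [0.6078, -0.0869, 0.3125]
tool_rot: [179.9, 0.2, 88.7]
force: [0.2, 0.8, -1.1]
grip_width: 0.0435
grasp_force: 0.0
```

Run:
```python
from h import *
for n in("top","scene"): cells(env.read_camera(n),n)
for x in sticks(env.read_camera("top"))[0]:
    if 230<x[0][0]<480 and x[0][1]>140: print(*x,"GRIP",*grip(x[1],x[4]))
go([.5994,.0337,.185],[180,0,91.9])
```

```text
top -105 (np.int64(490), np.int64(261)) wood px 20
top -63 (np.int64(487), np.int64(243)) wood px 4
top -21 (np.int64(484), np.int64(225)) wood px 0
top 21 (np.int64(481), np.int64(207)) wood px 11
top 63 (np.int64(478), np.int64(189)) wood px 86
top 105 (np.int64(475), np.int64(172)) wood px 85
scene -105 (np.int64(124), np.int64(264)) wood px 152
scene -63 (np.int64(126), np.int64(282)) wood px 0
scene -21 (np.int64(128), np.int64(300)) wood px 0
scene 21 (np.int64(131), np.int64(320)) wood px 0
scene 63 (np.int64(133), np.int64(341)) wood px 127
scene 105 (np.int64(136), np.int64(364)) wood px 147
[292. 270.] [0.4344 0.0892] 0.12852997276677952 0.022833211154963746 -82.97561416483103 GRIP [0.4402 0.0426] 97.02438583516897
[293. 239.] [0.5124 0.0866] 0.022823571446389402 0.12704594024322738 -94.78564963798216 GRIP [0.5085 0.0398] 85.21435036201784
[295. 206.] [0.5979 0.0807] 0.12772603647848593 0.02216489531771563 -88.13623443795285 GRIP [0.5994 0.0337] 91.86376556204715
t 33.2 pos [ 0.6081 -0.0852  0.3127] rot [179.8901   0.0781  88.8795] q [ 7.3693 17.377  -2.2721 95.169   0.811  67.3538  3.7695] w 0.04327315521346908 F 0.0
tool delta [ 0.1189 -0.0113  0.1275]
rotvec [ 0.0019  0.0014 -0.0527]
```

Request:
send_rows(xyz=[[0.04, -0.0038, 0], [0.04, -0.0038, 0], [0.0389, -0.0037, 0], [0, 0, 0], [0, 0, 0.032], [0, 0, 0.032], [0, 0, 0.032], [0, 0, 0.0315], [0, 0, 0], [0, 0, 0], [0, 0, 0], [0, 0, 0], [0, 0, 0], [0, 0, 0], [0, 0, -0.04], [-0.02, 0, -0.04], [-0.04, 0, -0.04], [-0.04, 0, -0.03], [-0.04, 0, 0], [-0.03, 0, 0]], rotation=[[0, 0, -0.0527], [0, 0, 0], [0, 0, 0], [0, 0, 0], [0, 0, 0], [0, 0, 0], [0, 0, 0], [0, 0, 0], [0, 0, 0], [0, 0, 0], [0, 0, 0], [0, 0, 0], [0, 0, 0], [0, 0, 0], [0, 0, 0], [0, 0, 0], [0, 0, 0], [0, 0, 0], [0, 0, 0], [0, 0, 0]], jaw=[0.5, 0.5, 0.5, 0.5, 0.5, 0.5, 0.5, 0.5, 0.5, 0, 0, 0, 0, 0, 0, 0, 0, 0, 0, 0])

```text
time_s: 35.2
tool_pos: [0.6002, -0.1362, 0.3329]
tool_rot: [179.7, 0.1, 91.6]
force: [-0.3, -0.4, -0.6]
grip_width: 0.022
grasp_force: 39.7
```

Request:
send_rows(xyz=[[0, -0.01, 0], [0, -0.01, 0], [0, -0.01, 0], [0, 0, 0], [0, 0, 0], [0, 0, 0], [0, 0, 0], [0, 0, 0], [0, 0, 0], [0, 0, 0], [0, 0, 0], [0, 0, 0], [0, 0, 0], [0, 0, 0]], rotation=[[0, -0.131, 0], [0, -0.131, 0], [0, -0.131, 0], [0, -0.131, 0], [0, -0.131, 0], [0, -0.131, 0], [0, -0.131, 0], [0, -0.131, 0], [0, -0.131, 0], [0, -0.131, 0], [0, -0.131, 0], [0, -0.131, 0], [0, 0, 0], [0, 0, 0]], jaw=[0, 0, 0, 0, 0, 0, 0, 0, 0, 0, 0, 0, 0, 0])

```text
time_s: 36.6
tool_pos: [0.5704, -0.1337, 0.3304]
tool_rot: [137.0, 89.8, 48.8]
force: [-0.1, -0.0, -0.6]
grip_width: 0.0222
grasp_force: 39.7
```

Run:
```python
from h import *
tip(.021,.152)
```

```text
t 36.6 rot [137.032   89.8472  48.8215] q [-15.004   23.8316   8.2016 109.1048  83.624   91.8788 -42.7692] w 0.022164793939304053 39.682313203811646
grasp [ 0.5755 -0.2976  0.3301] bottom [ 0.5757 -0.2974  0.2181] zaxis [ 0.0312 -0.9995 -0.002 ] xaxis [ 0.0018  0.002  -1.    ]
horiz move [-0.0001 -0.0176  0.0559] vert move [ 0.1781 -0.0003  0.0003]
```

Request:
send_rows(xyz=[[0, -0.0088, 0.028], [0, -0.0088, 0.0279], [0, 0, 0], [0.025, 0, 0], [0.025, 0, 0], [0.025, 0, 0], [0.025, 0, 0], [0.025, 0, 0], [0.025, 0, 0], [0.018, 0, 0], [0.01, 0, 0], [0, 0, 0], [0, 0, 0], [0, 0, 0], [0, 0, 0], [0, 0, 0], [-0.04, 0, 0], [-0.04, 0, 0], [-0.04, 0, 0], [-0.04, 0, -0.02]], rotation=[[0, 0, 0], [0, 0, 0], [0, 0, 0], [0, 0, 0], [0, 0, 0], [0, 0, 0], [0, 0, 0], [0, 0, 0], [0, 0, 0], [0, 0, 0], [0, 0, 0], [0, 0, 0], [0, 0, 0], [0, 0, 0], [0, 0, 0], [0, 0, 0], [0, 0, 0], [0, 0, 0], [0, 0, 0], [0, 0, 0]], jaw=[0, 0, 0, 0, 0, 0, 0, 0, 0, 0, 0, 0, 0.4, 0.4, 0.4, 0.4, 0.4, 0.4, 0.4, 0.4])

```text
time_s: 38.6
tool_pos: [0.5527, -0.1725, 0.3139]
tool_rot: [28.9, 89.9, -59.6]
force: [0.9, 0.1, 0.2]
grip_width: 0.0347
grasp_force: 0.0
```

Request:
send_rows(xyz=[[0, 0, -0.04], [0, 0, -0.04], [0, 0, 0], [0, 0, 0], [0, 0, 0], [0, 0, 0], [0, 0, 0], [0, 0, 0], [0, 0, 0], [0, 0, 0], [0, 0, 0], [0, 0, 0], [0, 0, 0], [0, 0, 0], [0, 0, 0], [0, 0, 0]], rotation=[[0, 0, 0], [0, 0, 0], [0, 0.131, 0], [0, 0.131, 0], [0, 0.131, 0], [0, 0.131, 0], [0, 0.131, 0], [0, 0.131, 0], [0, 0.131, 0], [0, 0.131, 0], [0, 0.131, 0], [0, 0.131, 0], [0, 0.131, 0], [0, 0.131, 0], [0, 0, 0], [0, 0, 0]], jaw=[0.5, 0.5, 0.5, 0.5, 0.5, 0.5, 0.5, 0.5, 0.5, 0.5, 0.5, 0.5, 0.5, 0.5, 0.5, 0.5])

```text
time_s: 40.2
tool_pos: [0.5512, -0.0908, 0.3122]
tool_rot: [179.9, 0.2, 91.7]
force: [0.3, -0.1, -0.2]
grip_width: 0.0435
grasp_force: 0.0
```

Run:
```python
from h import *
for n in("top","scene"): cells(env.read_camera(n),n)
for x in sticks(env.read_camera("top"))[0]:
    if 230<x[0][0]<480 and x[0][1]>140: print(*x,"GRIP",*grip(x[1],x[4]))
go([.5085,.0398,.185],[180,0,85.4])
```

```text
top -105 (np.int64(490), np.int64(261)) wood px 21
top -63 (np.int64(487), np.int64(243)) wood px 4
top -21 (np.int64(484), np.int64(225)) wood px 0
top 21 (np.int64(481), np.int64(207)) wood px 93
top 63 (np.int64(478), np.int64(189)) wood px 86
top 105 (np.int64(475), np.int64(172)) wood px 85
scene -105 (np.int64(124), np.int64(264)) wood px 152
scene -63 (np.int64(126), np.int64(282)) wood px 0
scene -21 (np.int64(128), np.int64(300)) wood px 0
scene 21 (np.int64(131), np.int64(320)) wood px 97
scene 63 (np.int64(133), np.int64(341)) wood px 130
scene 105 (np.int64(136), np.int64(364)) wood px 146
[293. 270.] [0.4344 0.0888] 0.12852783962587833 0.022616434922585634 -83.21278657172017 GRIP [0.44   0.0422] 96.78721342827983
[293. 239.] [0.5126 0.0866] 0.023122765695377315 0.12705048830947444 -94.78579749204523 GRIP [0.5086 0.0398] 85.21420250795477
t 40.35 pos [ 0.5514 -0.0894  0.3124] rot [179.8895   0.0912  91.8958] q [  7.1173  11.0221  -0.7378 103.1083   0.2362  65.7482   8.1923] w 0.0436063619507089 F 0.0
tool delta [ 0.1307 -0.0388  0.1271]
rotvec [0.002  0.0015 0.1134]
```

Request:
send_rows(xyz=[[0.0327, -0.0097, 0], [0.0327, -0.0097, 0], [0.0327, -0.0097, 0], [0.0326, -0.0097, 0], [0, 0, 0], [0, 0, 0.032], [0, 0, 0.032], [0, 0, 0.032], [0, 0, 0.031], [0, 0, 0], [0, 0, 0], [0, 0, 0], [0, 0, 0], [0, 0, 0], [0, 0, 0], [0, 0, -0.04], [-0.02, 0, -0.04], [-0.04, 0, -0.04], [-0.04, 0, -0.03], [-0.04, 0, 0]], rotation=[[0, 0, 0], [0, 0, 0], [0, 0, 0], [0, 0, 0.1134], [0, 0, 0], [0, 0, 0], [0, 0, 0], [0, 0, 0], [0, 0, 0], [0, 0, 0], [0, 0, 0], [0, 0, 0], [0, 0, 0], [0, 0, 0], [0, 0, 0], [0, 0, 0], [0, 0, 0], [0, 0, 0], [0, 0, 0], [0, 0, 0]], jaw=[0.5, 0.5, 0.5, 0.5, 0.5, 0.5, 0.5, 0.5, 0.5, 0.5, 0, 0, 0, 0, 0, 0, 0, 0, 0, 0])

```text
time_s: 42.35
tool_pos: [0.4986, -0.0972, 0.3362]
tool_rot: [179.3, 0.0, 85.3]
force: [1.5, -0.0, -0.7]
grip_width: 0.0218
grasp_force: 39.9
```

Request:
send_rows(xyz=[[-0.03, 0.01, 0], [0, 0.02, 0], [0, 0, 0], [0, 0, 0], [0, 0, 0], [0, 0, 0], [0, 0, 0], [0, 0, 0], [0, 0, 0], [0, 0, 0], [0, 0, 0], [0, 0, 0], [0, 0, 0], [0, 0, 0], [0, 0, 0]], rotation=[[0, 0, 0], [0, -0.131, 0], [0, -0.131, 0], [0, -0.131, 0], [0, -0.131, 0], [0, -0.131, 0], [0, -0.131, 0], [0, -0.131, 0], [0, -0.131, 0], [0, -0.131, 0], [0, -0.131, 0], [0, -0.131, 0], [0, -0.131, 0], [0, 0, 0], [0, 0, 0]], jaw=[0, 0, 0, 0, 0, 0, 0, 0, 0, 0, 0, 0, 0, 0, 0])

```text
time_s: 43.85
tool_pos: [0.5249, -0.1281, 0.3305]
tool_rot: [143.3, 89.8, 48.6]
force: [0.7, 0.2, -0.5]
grip_width: 0.0216
grasp_force: 39.9
```

Run:
```python
from h import *
tip(-.021,.152)
```

```text
t 43.85 rot [143.3392  89.8378  48.6365] q [-12.4354  21.4404   4.0687 112.3245  79.5461  98.504  -44.4333] w 0.021623693021067095 39.94548797607422
grasp [ 0.5115 -0.2915  0.3301] bottom [ 0.5117 -0.2913  0.2181] zaxis [-0.082  -0.9966 -0.0023] xaxis [ 0.0019  0.0021 -1.    ]
horiz move [-0.0001  0.0118  0.0655] vert move [ 0.1781 -0.0003  0.0004]
```

Request:
send_rows(xyz=[[0, 0.0059, 0.0328], [0, 0.0059, 0.0327], [0, 0, 0], [0.025, 0, 0], [0.025, 0, 0], [0.025, 0, 0], [0.025, 0, 0], [0.025, 0, 0], [0.025, 0, 0], [0.018, 0, 0], [0.01, 0, 0], [0, 0, 0], [0, 0, 0], [0, 0, 0], [0, 0, 0], [0, 0, 0], [-0.04, 0, 0], [-0.04, 0, 0], [-0.04, 0, 0], [-0.04, 0, -0.02]], rotation=[[0, 0, 0], [0, 0, 0], [0, 0, 0], [0, 0, 0], [0, 0, 0], [0, 0, 0], [0, 0, 0], [0, 0, 0], [0, 0, 0], [0, 0, 0], [0, 0, 0], [0, 0, 0], [0, 0, 0], [0, 0, 0], [0, 0, 0], [0, 0, 0], [0, 0, 0], [0, 0, 0], [0, 0, 0], [0, 0, 0]], jaw=[0, 0, 0, 0, 0, 0, 0, 0, 0, 0, 0, 0, 0.4, 0.4, 0.4, 0.4, 0.4, 0.4, 0.4, 0.4])

```text
time_s: 45.85
tool_pos: [0.5316, -0.1766, 0.3142]
tool_rot: [35.6, 89.9, -59.3]
force: [0.3, 0.2, -0.0]
grip_width: 0.0347
grasp_force: 0.0
```

Request:
send_rows(xyz=[[0, 0, -0.04], [0, 0, -0.04], [0, 0, 0], [0, 0, 0], [0, 0, 0], [0, 0, 0], [0, 0, 0], [0, 0, 0], [0, 0, 0], [0, 0, 0], [0, 0, 0], [0, 0, 0], [0, 0, 0], [0, 0, 0], [0, 0, 0], [0, 0, 0]], rotation=[[0, 0, 0], [0, 0, 0], [0, 0.131, 0], [0, 0.131, 0], [0, 0.131, 0], [0, 0.131, 0], [0, 0.131, 0], [0, 0.131, 0], [0, 0.131, 0], [0, 0.131, 0], [0, 0.131, 0], [0, 0.131, 0], [0, 0.131, 0], [0, 0.131, 0], [0, 0, 0], [0, 0, 0]], jaw=[0.5, 0.5, 0.5, 0.5, 0.5, 0.5, 0.5, 0.5, 0.5, 0.5, 0.5, 0.5, 0.5, 0.5, 0.5, 0.5])

```text
time_s: 47.45
tool_pos: [0.5392, -0.0952, 0.3125]
tool_rot: [179.9, 0.1, 85.2]
force: [0.2, 0.8, 0.2]
grip_width: 0.0434
grasp_force: 0.0
```

Run:
```python
from h import *
for n in("top","scene"): cells(env.read_camera(n),n)
for x in sticks(env.read_camera("top"))[0]:
    if 230<x[0][0]<480 and x[0][1]>140: print(*x,"GRIP",*grip(x[1],x[4]))
go([.440,.0424,.185],[180,0,96.8])
```

```text
top -105 (np.int64(490), np.int64(261)) wood px 20
top -63 (np.int64(487), np.int64(243)) wood px 4
top -21 (np.int64(484), np.int64(225)) wood px 89
top 21 (np.int64(481), np.int64(207)) wood px 94
top 63 (np.int64(478), np.int64(189)) wood px 85
top 105 (np.int64(475), np.int64(172)) wood px 85
scene -105 (np.int64(124), np.int64(264)) wood px 152
scene -63 (np.int64(126), np.int64(282)) wood px 0
scene -21 (np.int64(128), np.int64(300)) wood px 106
scene 21 (np.int64(131), np.int64(320)) wood px 100
scene 63 (np.int64(133), np.int64(341)) wood px 129
scene 105 (np.int64(136), np.int64(364)) wood px 146
[292. 270.] [0.4347 0.0891] 0.12886087726297174 0.022394471603266096 -83.57945466160855 GRIP [0.44   0.0424] 96.42054533839145
t 47.6 pos [ 0.5395 -0.0938  0.3127] rot [179.8932   0.0767  85.4008] q [ 10.3871   9.8381  -3.6639 104.4843   0.7667  65.5896   1.8621] w 0.043889134717965364 F 0.0
tool delta [ 0.128  -0.1103  0.1273]
rotvec [ 0.0017  0.0015 -0.199 ]
```

Request:
send_rows(xyz=[[0.032, -0.0276, 0], [0.032, -0.0276, 0], [0.032, -0.0276, 0], [0.032, -0.0275, 0], [0, 0, 0], [0, 0, 0.02], [0, 0, 0.035], [0, 0, 0.035], [0, 0, 0.037], [0, 0, 0], [0, 0, 0], [0, 0, 0], [0, 0, 0], [0, 0, 0], [0, 0, 0], [0, 0, -0.04], [-0.02, 0, -0.04], [-0.04, 0, -0.04], [-0.04, 0.01, -0.03], [-0.04, 0.01, 0]], rotation=[[0, 0, 0], [0, 0, 0], [0, 0, 0], [0, 0, -0.099], [0, 0, -0.1], [0, 0, 0], [0, 0, 0], [0, 0, 0], [0, 0, 0], [0, 0, 0], [0, 0, 0], [0, 0, 0], [0, 0, 0], [0, 0, 0], [0, 0, 0], [0, 0, 0], [0, 0, 0], [0, 0, 0], [0, 0, 0], [0, 0, 0]], jaw=[0.5, 0.5, 0.5, 0.5, 0.5, 0.5, 0.5, 0.5, 0.5, 0.5, 0, 0, 0, 0, 0, 0, 0, 0, 0, 0])

```text
time_s: 49.6
tool_pos: [0.477, -0.091, 0.3358]
tool_rot: [179.3, 0.2, 96.7]
force: [0.6, -0.4, -0.6]
grip_width: 0.0216
grasp_force: 39.9
```

Request:
send_rows(xyz=[[-0.03, 0.02, 0], [0, 0.02, 0], [0, 0, 0], [0, 0, 0], [0, 0, 0], [0, 0, 0], [0, 0, 0], [0, 0, 0], [0, 0, 0], [0, 0, 0], [0, 0, 0], [0, 0, 0], [0, 0, 0], [0, 0, 0], [0, 0, 0]], rotation=[[0, 0, 0.1], [0, -0.131, 0], [0, -0.131, 0], [0, -0.131, 0], [0, -0.131, 0], [0, -0.131, 0], [0, -0.131, 0], [0, -0.131, 0], [0, -0.131, 0], [0, -0.131, 0], [0, -0.131, 0], [0, -0.131, 0], [0, -0.131, 0], [0, 0, 0], [0, 0, 0]], jaw=[0, 0, 0, 0, 0, 0, 0, 0, 0, 0, 0, 0, 0, 0, 0])

```text
time_s: 51.1
tool_pos: [0.5188, -0.1166, 0.3302]
tool_rot: [142.8, 89.9, 53.7]
force: [-0.9, 0.0, -0.2]
grip_width: 0.0216
grasp_force: 39.9
```

Run:
```python
from h import *
tip(-.063,.152)
```

```text
t 51.1 rot [142.7801  89.8503  53.7387] q [ -9.5805  19.3086  -1.145  115.3394  83.3297  97.0665 -45.1896] w 0.0215550755410956 39.91388261318207
grasp [ 0.5215 -0.2806  0.3299] bottom [ 0.5217 -0.2803  0.2179] zaxis [ 0.0167 -0.9999 -0.0021] xaxis [ 0.0015  0.0021 -1.    ]
horiz move [-0.0002 -0.0468  0.0802] vert move [ 0.1778 -0.0003  0.0004]
```

Request:
send_rows(xyz=[[0, -0.0156, 0.0267], [0, -0.0156, 0.0267], [0, -0.0156, 0.0267], [0, 0, 0], [0.025, 0, 0], [0.025, 0, 0], [0.025, 0, 0], [0.025, 0, 0], [0.025, 0, 0], [0.025, 0, 0], [0.018, 0, 0], [0.01, 0, 0], [0, 0, 0], [0, 0, 0], [0, 0, 0], [0, 0, 0], [0, 0, 0], [-0.04, 0, 0], [-0.04, 0, 0], [-0.04, 0, 0]], rotation=[[0, 0, 0], [0, 0, 0], [0, 0, 0], [0, 0, 0], [0, 0, 0], [0, 0, 0], [0, 0, 0], [0, 0, 0], [0, 0, 0], [0, 0, 0], [0, 0, 0], [0, 0, 0], [0, 0, 0], [0, 0, 0], [0, 0, 0], [0, 0, 0], [0, 0, 0], [0, 0, 0], [0, 0, 0], [0, 0, 0]], jaw=[0, 0, 0, 0, 0, 0, 0, 0, 0, 0, 0, 0, 0, 0.4, 0.4, 0.4, 0.4, 0.4, 0.4, 0.4])

```text
time_s: 53.1
tool_pos: [0.4733, -0.1974, 0.273]
tool_rot: [-10.8, 90.0, -99.8]
force: [0.9, -0.2, 0.2]
grip_width: 0.0349
grasp_force: 0.0
```

Request:
send_rows(xyz=[[-0.04, 0, -0.02], [0, 0, -0.04], [0, 0, -0.04], [0, 0, 0], [0, 0, 0], [0, 0, 0], [0, 0, 0], [0, 0, 0], [0, 0, 0], [0, 0, 0], [0, 0, 0], [0, 0, 0], [0, 0, 0], [0, 0, 0], [0, 0, 0], [0, 0, 0], [0, 0, 0]], rotation=[[0, 0, 0], [0, 0, 0], [0, 0, 0], [0, 0.131, 0], [0, 0.131, 0], [0, 0.131, 0], [0, 0.131, 0], [0, 0.131, 0], [0, 0.131, 0], [0, 0.131, 0], [0, 0.131, 0], [0, 0.131, 0], [0, 0.131, 0], [0, 0.131, 0], [0, 0.131, 0], [0, 0, 0], [0, 0, 0]], jaw=[0.4, 0.5, 0, 0, 0, 0, 0, 0, 0, 0, 0, 0, 0, 0, 0, 0, 0])

```text
time_s: 54.8
tool_pos: [0.4714, -0.0979, 0.3121]
tool_rot: [179.9, 0.2, 90.9]
force: [-0.4, -0.6, -0.2]
grip_width: 0.0003
grasp_force: 0.0
```

Run:
```python
from h import *
T=env.read_camera("top");S=env.read_camera("scene")
cells(T,"top");cells(S,"scene")
for x in sticks(T)[0]:
    if 230<x[0][0]<480 and x[0][1]>140: print(*x)
go([.6955,-.0345,.26],[180,0,90])
# key tops: bright discs inside the panel region
for c,n in((T,"top"),(S,"scene")):
    for k,p in dict(S=(.6957,-.0345,.028),M=(.691,.0295,.028),L=(.6855,.0925,.028)).items(): print(n,k,proj(c,p))
a=cv2.resize(T["image"][135:290,120:510],None,fx=2,fy=2); b=S["image"][170:430,100:580]; b=cv2.resize(b,(780,290))[:, :]
cv2.imwrite("pics/f1.png",np.vstack([a,b]))
```

```text
top -105 (np.int64(490), np.int64(261)) wood px 21
top -63 (np.int64(487), np.int64(243)) wood px 89
top -21 (np.int64(484), np.int64(225)) wood px 89
top 21 (np.int64(481), np.int64(207)) wood px 94
top 63 (np.int64(478), np.int64(189)) wood px 85
top 105 (np.int64(475), np.int64(172)) wood px 85
scene -105 (np.int64(124), np.int64(264)) wood px 151
scene -63 (np.int64(126), np.int64(282)) wood px 98
scene -21 (np.int64(128), np.int64(300)) wood px 109
scene 21 (np.int64(131), np.int64(320)) wood px 100
scene 63 (np.int64(133), np.int64(341)) wood px 125
scene 105 (np.int64(136), np.int64(364)) wood px 142
t 54.9 pos [ 0.4715 -0.0969  0.3122] rot [179.9029   0.1239  91.0443] q [  6.6007   1.8952   1.8438 113.2967   0.0501  64.6929   9.4665] w 0.0004290492657347753 F 0.0
tool delta [0.0584 0.225  0.0524]
rotvec [0.0017 0.0021 0.0182]
top S [339.2164 166.8121]
top M [314.2258 169.1824]
top L [289.5986 171.8499]
scene S [337.2257 376.1614]
scene M [370.627  365.1348]
scene L [402.198  354.2354]
```

View pics/f1.png

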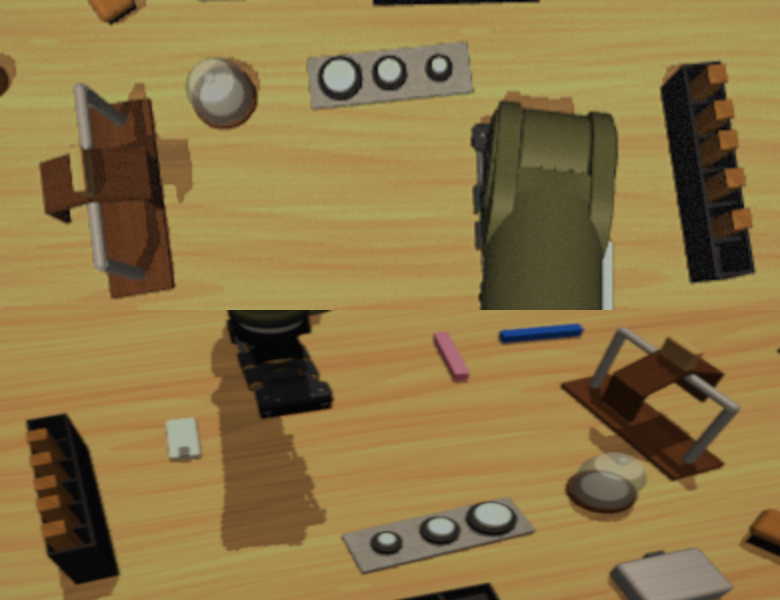

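The picture shows five sticks upright in cells (tops at (715,75)…(740,218)), and the saddle on the bar with its fin at (77,172). I'll check the saddle's tilt numerically.

Run:
```python
from h import *
T=env.read_camera("top");S=env.read_camera("scene")
def g(p): return (p[0]/3+450,p[1]/3+110)
print("fin top @.213: top",onz(T,(158.5,221),.213),"scene",onz(S,g((617,276)),.213))
yaw=np.radians(7.2); e=np.array([np.cos(yaw),np.sin(yaw),0]); n=np.array([-np.sin(yaw),np.cos(yaw),0])
c0=np.array([.538,.361,.064])
for roll in(0,):
  for sx in(-.03,.03):
    for w,z in((-.058,.076),(.058,.076),(-.058,0),(.058,0)):
      X=c0+sx*e+w*n+[0,0,z]; q=proj(S,X); t=proj(T,X); print(sx,w,z,"r6 crop",np.round([(q[0]-450)*3+400,(q[1]-110)*3]),"f1 top",np.round([(t[0]-120)*2,(t[1]-135)*2]))
```

```text
fin top @.213: top [0.53   0.3582 0.213 ] scene [0.6035 0.5978 0.213 ]
-0.03 -0.058 0.076 r6 crop [479. 348.] f1 top [151. 195.]
-0.03 0.058 0.076 r6 crop [622. 301.] f1 top [ 49. 210.]
-0.03 -0.058 0 r6 crop [450. 424.] f1 top [168. 205.]
-0.03 0.058 0 r6 crop [587. 378.] f1 top [ 73. 219.]
0.03 -0.058 0.076 r6 crop [535. 412.] f1 top [145. 144.]
0.03 0.058 0.076 r6 crop [682. 361.] f1 top [ 44. 159.]
0.03 -0.058 0 r6 crop [502. 487.] f1 top [162. 157.]
0.03 0.058 0 r6 crop [642. 437.] f1 top [ 68. 171.]
```

The saddle matches an upright hang within a few mm, centred near (0.53, 0.358). Now the keys: small first.

Request:
send_rows(xyz=[[0.0097, 0.0375, 0.0], [0.0097, 0.0375, 0.0], [0.0097, 0.0375, 0], [0.0097, 0.0375, 0], [0.0098, 0.0375, 0], [0.0098, 0.0375, 0], [0, 0, 0.026], [0, 0, 0.026], [0, 0, 0], [0, 0, 0]], rotation=[[0, 0, 0], [0, 0, 0], [0, 0, 0], [0, 0, 0], [0, 0, 0], [0, 0, 0], [0, 0, 0], [0, 0, 0], [0, 0, 0], [0, 0, 0]], jaw=[0, 0, 0, 0, 0, 0, 0, 0, 0, 0])

```text
time_s: 56.0
tool_pos: [0.6956, -0.0348, 0.2609]
tool_rot: [179.9, 0.0, 91.0]
force: [0.3, 0.1, 0.5]
grip_width: 0.0003
grasp_force: 0.0
```

Run:
```python
from h import *
go([.6955,-.0345,.215],[180,0,90])
print(env.get_obs()["force"])
```

```text
t 56.0 pos [ 0.6956 -0.0348  0.2609] rot [179.9224   0.0167  91.0006] q [ 0.8927 29.1551 -0.2918 85.0809  0.1719 65.6863  1.568 ] w 0.00034579734230280097 F 0.0
tool delta [ 0.0003 -0.0002  0.0459]
rotvec [0.0014 0.0003 0.0175]
[0.3    0.0949 0.5002]
```

Down to z 0.215, then press to about 0.205 and hold.

Request:
send_rows(xyz=[[0, 0, 0.02], [0, 0, 0.02], [0, 0, 0.006], [0, 0, 0.005], [0, 0, 0.003], [0, 0, 0.002], [0, 0, 0], [0, 0, 0], [0, 0, 0]], rotation=[[0, 0, 0], [0, 0, 0], [0, 0, 0], [0, 0, 0], [0, 0, 0], [0, 0, 0], [0, 0, 0], [0, 0, 0], [0, 0, 0]], jaw=[0, 0, 0, 0, 0, 0, 0, 0, 0])

```text
time_s: 56.9
tool_pos: [0.6961, -0.0354, 0.2086]
tool_rot: [179.8, -0.0, 91.0]
force: [-6.8, 0.5, 10.9]
grip_width: 0.0002
grasp_force: 5.5
```

Run:
```python
from h import *
o=env.get_obs(); F,M=o["force"],o["wrist_torque"]; print(o["tool_pos"],F,M)
# contact at depth .182 below TCP: M = r x F
A=np.array([[0,-F[2],F[1]],[F[2],0,-F[0]],[-F[1],F[0],0]]).T
rz=-.182
# Mx=ry*Fz-rz*Fy ; My=rz*Fx-rx*Fz
print("ry",(M[0]+rz*F[1])/F[2],"rx",(rz*F[0]-M[1])/F[2])
c=env.read_camera("scene"); im=c["image"]; p=proj(c,[.6957,-.0345,.02]).astype(int); q=proj(c,[.691,.0295,.02]).astype(int)
a=cv2.resize(im[p[1]-60:p[1]+30,p[0]-45:p[0]+75],None,fx=6,fy=6,interpolation=cv2.INTER_CUBIC)
cv2.imwrite("pics/key.png",a)
```

```text
[ 0.6961 -0.0354  0.2086] [-6.7712  0.5044 10.8983] [-0.0012  1.5598 -0.0104]
ry -0.00853242118132335 rx -0.030045801430599088
```

View pics/key.png

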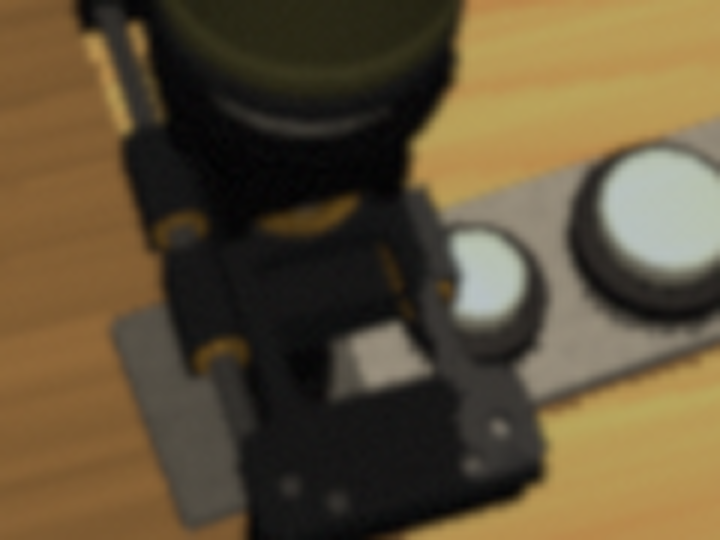

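Last picture: the gripper sits over the small key, medium and large free (tops at (485,275) and (660,210)). The force is 11 N, but the height looks short of full travel, so I'll press slightly further and read z.

Request:
send_rows(xyz=[[0, 0, 0.002], [0, 0, 0.002], [0, 0, 0], [0, 0, 0]], rotation=[[0, 0, 0], [0, 0, 0], [0, 0, 0], [0, 0, 0]], jaw=[0, 0, 0, 0])

```text
time_s: 57.35
tool_pos: [0.6962, -0.0354, 0.2083]
tool_rot: [179.8, -0.0, 90.9]
force: [-13.6, 0.9, 28.4]
grip_width: 0.0004
grasp_force: 13.6
```

Request:
send_rows(xyz=[[0, 0, -0.003], [0, 0, -0.002], [0, 0, 0]], rotation=[[0, 0, 0], [0, 0, 0], [0, 0, 0]], jaw=[0, 0, 0])

```text
time_s: 57.65
tool_pos: [0.6964, -0.0353, 0.2086]
tool_rot: [179.7, 0.0, 91.0]
force: [-3.8, -0.2, 10.3]
grip_width: 0.0007
grasp_force: 5.5
```

Request:
send_rows(xyz=[[0, 0, -0.001], [0, 0, 0]], rotation=[[0, 0, 0], [0, 0, 0]], jaw=[0, 0])

```text
time_s: 57.85
tool_pos: [0.6965, -0.0353, 0.2087]
tool_rot: [179.7, 0.0, 91.0]
force: [-1.3, -0.4, 6.0]
grip_width: 0.0005
grasp_force: 3.1
```

Request:
send_rows(xyz=[[0, 0, -0.002], [0, 0, 0]], rotation=[[0, 0, 0], [0, 0, 0]], jaw=[0, 0])

```text
time_s: 58.05
tool_pos: [0.6965, -0.0354, 0.2101]
tool_rot: [179.7, 0.0, 91.0]
force: [-0.1, 0.4, 3.3]
grip_width: 0.0003
grasp_force: 2.0
```

Request:
send_rows(xyz=[[0, 0, -0.002], [0, 0, 0]], rotation=[[0, 0, 0], [0, 0, 0]], jaw=[0, 0])

```text
time_s: 58.25
tool_pos: [0.6964, -0.0354, 0.2117]
tool_rot: [179.7, 0.0, 91.0]
force: [1.5, 0.9, 2.8]
grip_width: 0.0008
grasp_force: 1.5
```

Request:
send_rows(xyz=[[0, 0, -0.002], [0, 0, 0]], rotation=[[0, 0, 0], [0, 0, 0]], jaw=[0, 0])

```text
time_s: 58.45
tool_pos: [0.6963, -0.0354, 0.2135]
tool_rot: [179.8, -0.0, 91.0]
force: [1.6, 0.3, 2.1]
grip_width: 0.0007
grasp_force: 1.0
```

The force/height curve shows the spring: the stop is at z 0.2087, then the force falls over 6 mm. So the small key went fully down. On to the medium key.

Request:
send_rows(xyz=[[0, 0, -0.015], [0, 0, -0.015], [0.0325, -0.0021, 0], [0.0325, -0.0021, 0], [0, 0, 0], [0, 0, 0.015], [0, 0, 0.012], [0, 0, 0.004], [0, 0, 0.003], [0, 0, 0.002], [0, 0, 0.001], [0, 0, 0], [0, 0, 0]], rotation=[[0, 0, 0], [0, 0, 0], [0, 0, 0], [0, 0, 0], [0, 0, 0], [0, 0, 0], [0, 0, 0], [0, 0, 0], [0, 0, 0], [0, 0, 0], [0, 0, 0], [0, 0, 0], [0, 0, 0]], jaw=[0, 0, 0, 0, 0, 0, 0, 0, 0, 0, 0, 0, 0])

```text
time_s: 59.75
tool_pos: [0.6901, 0.0278, 0.2085]
tool_rot: [180.0, 0.1, 90.9]
force: [-7.8, -1.0, 14.9]
grip_width: 0.0002
grasp_force: 7.2
```

Bottomed at 0.2085 with 15 N. Large key next: (0.6855, 0.0925).

Request:
send_rows(xyz=[[0, 0, -0.015], [0, 0, -0.02], [0.0325, -0.002, 0], [0.0325, -0.002, 0], [0, 0, 0], [0, 0, 0.015], [0, 0, 0.01], [0, 0, 0.004], [0, 0, 0.003], [0, 0, 0.002], [0, 0, 0.001], [0, 0, 0], [0, 0, 0]], rotation=[[0, 0, 0], [0, 0, 0], [0, 0, 0], [0, 0, 0], [0, 0, 0], [0, 0, 0], [0, 0, 0], [0, 0, 0], [0, 0, 0], [0, 0, 0], [0, 0, 0], [0, 0, 0], [0, 0, 0]], jaw=[0, 0, 0, 0, 0, 0, 0, 0, 0, 0, 0, 0, 0])

```text
time_s: 61.05
tool_pos: [0.6852, 0.0926, 0.2085]
tool_rot: [180.0, 0.1, 90.8]
force: [-7.4, -2.7, 14.5]
grip_width: 0.0007
grasp_force: 7.1
```

Request:
send_rows(xyz=[[0, 0, -0.02], [0, 0, -0.03], [0, 0, -0.04], [0, 0, -0.04], [0, 0, 0], [0, 0, 0]], rotation=[[0, 0, 0], [0, 0, 0], [0, 0, 0], [0, 0, 0], [0, 0, 0], [0, 0, 0]], jaw=[0, 0, 0, 0, 0, 0])

```text
time_s: 61.65
tool_pos: [0.6856, 0.0938, 0.3375]
tool_rot: [179.7, -0.0, 90.9]
force: [-0.3, -0.5, -1.1]
grip_width: 0.0004
grasp_force: 0.0
```

Run:
```python
from h import *
T=env.read_camera("top");cells(T,"top")
h=cv2.cvtColor(T["image"],cv2.COLOR_BGR2HSV)
print("fin patch",h[221,158],"loose sticks",[x[0] for x in sticks(T)[0] if 230<x[0][0]<480 and x[0][1]>140])
print(env.get_obs()["tool_pos"])
```

```text
top -105 (np.int64(490), np.int64(261)) wood px 21
top -63 (np.int64(487), np.int64(243)) wood px 89
top -21 (np.int64(484), np.int64(225)) wood px 91
top 21 (np.int64(481), np.int64(207)) wood px 95
top 63 (np.int64(478), np.int64(189)) wood px 86
top 105 (np.int64(475), np.int64(172)) wood px 85
fin patch [ 25 126 180] loose sticks []
[0.6851 0.0938 0.3357]
```

```bash
python3 -c "
from cell import env
print(env.sign_off())"
```

```text
the job is handed in; nothing more can be done
None
```

I handed the job in at about 62 s. All five cedar sticks stand in holder cells, the saddle hangs level astride the rail, and the small, medium and large keys were pressed fully down in that order. The hand-in returned no verdict.

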